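# Turn the cover plates over with the lifter and put them away in the drawer

### The job

The two or three steel cover plates on the mat lie boss-down: with the flat lifter from the grey tray, turn each one over so that its boss points up, keeping the gripper off every plate until it lies boss-up. Then put each plate, boss up and flat, in a bay of its own in the open drawer, lay the lifter back flat in its tray and push the drawer fully shut, leaving everything else on the bench where it is.

Things in the scene. Friction and masses are not known exactly. Their poses are not given: they have to be found in the camera images.
- plate0: square steel plate 56 x 56 x 5 mm, round boss (24 mm across, 8 mm tall) in the middle of one face; 0.12 kg. Origin: centre of the boss's end face; +z from boss to plain face, x, y along the square's edges. Boss-down (at the start): z up, origin on the surface, the square's underside 8 mm above it. Boss-up: z down, origin 13 mm above the surface. May be absent.
- plate1: as plate0
- plate2: as plate0
- mat: black rubber mat, fixed, 300 (x) x 330 (y) x 3 mm; origin at the centre of its underside. The plates start on it.
- lifter: flat lifter lying level, 0.13 kg: steel blade 46 mm wide, 2.5 mm thick, its underside the lifter's, from x = -15 to 75 mm; black block handle from x = -75 to 0 mm, 22 mm wide (y), 36 mm tall from the underside, to be gripped across its width. Origin on the underside where the handle ends and the bare blade begins; x towards the tip, z up.
- lifter_tip (a point): middle of the blade's front edge, on the underside (75 mm ahead of the lifter's origin)
- lifter_grip (a point): a point to grip the handle at: on its centreline, 20 mm behind the origin, 26 mm above the underside
- tray: grey plastic tray, fixed, 205 (x) x 85 (y) mm outside, walls 3 mm thick and 10 mm tall, floor 3 mm thick, in which the lifter lies along x; origin at the centre of its underside.
- case: low beige one-drawer parts case, fixed, 230 (x) x 290 (y) x 88 mm tall; origin at the centre of its footprint, front at x = -115 mm, the drawer opens towards its -x.
- drawer (a joint): the drawer's opening in m: 0 shut, 0.16 fully open (starts 0.14 to 0.16); slides with about 1.5 N of friction, damped, no latch
- drawer_pull (a point): front middle of the drawer's pull bar (110 mm wide, 12 mm tall), 16 mm in front of the drawer's front panel; the panel is 56 mm tall, from 23.5 to 79.5 mm above the table, the pull's centre at 55.5 mm. x points into the case.
- drawer_floor (a point): centre of the drawer's row of bays, on their floor (29.5 mm above the table); x points into the case. The row is three bays side by side along y, parted and enclosed by walls 4 mm thick and 16 mm tall; towards -x stands the front panel, 50 mm above the floor.
- bay0 (a point): floor centre of the bay at +y; each bay is 84 mm (y) by 98 mm (x) inside
- bay1 (a point): floor centre of the middle bay
- bay2 (a point): floor centre of the bay at -y
- washer_a: loose steel washer, 48 mm across, 5 mm thick, bystander; origin under its centre
- washer_b: loose dark washer, 60 mm across, 6 mm thick, bystander; origin under its centre
- bearing: loose ball bearing, 52 mm across, 15 mm tall, bystander; origin under its centre
- oil: standing white bottle, 40 mm across, 74 mm tall, bystander; origin under its centre
- driver: red-handled screwdriver about 200 mm long lying roughly along y, bystander; origin under its middle
- bolt: bolt standing on its head, 24 mm across, 45 mm tall, bystander; origin under its centre
- can: open aluminium can, 68 mm across, 60 mm tall, bystander; origin under its centre
There are look-alikes about, which are no part of the job. Several things have the shape of the tray; the one meant has the colours described above. What is shaped like the plate0 but orange or turquoise is not meant.

How it is judged (in metres and radians):
On the way, in this order (a step that is already met when the one before it is completed fails the run):
1. a plate is tipped up on the lifter (((contact force between lifter and plate0 above 0.05 N and angle between plate0's own z axis and vertical between 0.35 and 2.6 rad) or (contact force between lifter and plate1 above 0.05 N and angle between plate1's own z axis and vertical between 0.35 and 2.6 rad) or (contact force between lifter and plate2 above 0.05 N and angle between plate2's own z axis and vertical between 0.35 and 2.6 rad))), for 0.05 s.
2. every plate lies boss-up (angle between each of plate0, plate1, plate2's own z axis and vertical above 3.04 rad and linear speed of each of plate0, plate1, plate2 below 0.02 m/s), for 0.2 s.
3. every plate lies boss-up and flat in the drawer, each in its own bay (all of step 2 and x of plate0 in the frame of drawer_floor between -0.05 and 0.05 m and y of plate0 in the frame of drawer_floor between -0.13 and 0.13 m and z of plate0 in the frame of drawer_floor between 0.009 and 0.017 m and x of plate1 in the frame of drawer_floor between -0.05 and 0.05 m and y of plate1 in the frame of drawer_floor between -0.13 and 0.13 m and z of plate1 in the frame of drawer_floor between 0.009 and 0.017 m and x of plate2 in the frame of drawer_floor between -0.05 and 0.05 m and y of plate2 in the frame of drawer_floor between -0.13 and 0.13 m and z of plate2 in the frame of drawer_floor between 0.009 and 0.017 m), for 0.2 s.
At the end, for the whole second after the job is handed in: Every plate present lies boss-up (within 0.1 rad of flat) on the drawer's floor in a bay of its own, at rest; the drawer is shut to within 8 mm; the lifter lies flat (within 0.1 rad) on the tray's floor, its origin within 55 mm of the tray's centre (all of step 3 and value of joint drawer below 0.008 m and angle between lifter's own z axis and vertical below 0.1 rad and z of each of lifter_tip, lifter in the frame of tray below 0.009 m and horizontal distance between lifter and tray below 0.055 m and linear speed of lifter below 0.02 m/s); the robot touches nothing.
It fails at once if the gripper or arm presses (over 0.5 N) on a plate that is not yet boss-up ((contact force between any of the fingers, the arm and plate0 above 0.5 N and angle between plate0's own z axis and vertical below 1.3 rad) or (contact force between any of the fingers, the arm and plate1 above 0.5 N and angle between plate1's own z axis and vertical below 1.3 rad) or (contact force between any of the fingers, the arm and plate2 above 0.5 N and angle between plate2's own z axis and vertical below 1.3 rad)).
It fails at once if a bystander is moved more than 40 mm (distance of any of washer_a, washer_b, bearing, oil, driver, bolt, can from where it was at the start of the episode above 0.04 m).
Of plate0, plate1, plate2 only 2 to 3 are there at a start; the rules pass over those that are not, and their reading is None.
At some moment in a run one of plate0, plate1, plate2 may be knocked a few centimetres aside while the robot is not near it.
Once in a run the grip may slacken for a moment while it holds something.
It also fails if it takes over 210 s, if anything falls off the work surface, if the arm or the gripper's body presses on something with over 40 N, if the wrist force passes 120 N, or if a joint passes its speed limit or range.

### The arm

A 6-joint arm with a two-finger parallel gripper is mounted at the origin on the work surface. World frame = base frame: x ahead of the robot, y to its left, z up, the work surface at z = 0. Lengths are in m, angles in degrees, forces in N, time in s.
With the tool pointing down it reaches from about 0.4 to 0.825 m from the base axis. Payload 7 kg.
Tool frame: the origin (TCP) lies between the finger pads; the fingertips stand 14 mm ahead of it and the grasp point (between the pads) lies 5 mm behind it (r.tips_ahead is the distance from the TCP to the fingertips, in m); z points along the fingers, y is the direction in which the jaws open and shut (so a half turn about z gives the same grasp; the last joint's range is limited). The gripper opens to 88 mm and grips with 3 to 60 N. Pads are 19 mm wide; open, the fingers measure 130 mm over their backs; the gripper's body (78 mm by 193 mm) begins 47 mm behind the grasp point.
Start: joints at [-52.706, 20.546, 0.682, 0, -70.136, -16.507], TCP at [0.24, -0.631, 0.241] pointing down, gripper open.
Joint ranges: [-176.03, 176.03], [-82.01, 121.73], [-58.28, 71.71], [-173.87, 95.51], [-174.79, -0.11], [-173.66, 173.66]. Speed limits (degrees/s): [136.94, 136.94, 172.46, 180, 180, 180].

### API

Orientations are given as [roll, pitch, yaw] about the fixed x, y, z axes, in that order (R = Rz(yaw) Ry(pitch) Rx(roll)).
In Python, from plant import r gives the robot as it stands.
- The arm moves only by the tool apply_moves, never from a script. Its arguments are lists of equal length, an entry for each row: "slide": the shift along the tool's x, y, z as a fraction of full scale, a list of three; "turn": the turn, a rotation vector about the tool's x, y, z as a fraction of full scale, a list of three; "jaw": the closure, from 0 (fully open) to 1 (shut). In form: {"slide": [[dx, dy, dz], ...], "turn": [[wx, wy, wz], ...], "jaw": [jaw, ...]}. A call has 1 to 8 rows; each row shifts and turns the commanded pose from where the row before left it, along the tool's axes as they then stand; what a row does not reach is not made up. Full scale, the value 1, is 0.1 m for a shift and 1.5 rad for a turn. A row lasts 1/10 s, in which the tool goes at most 50 mm and 8.59 degrees, less where a joint would pass 70% of its speed; a pose out of reach is approached as far as the arm can. A call with a number of a shift or a turn outside -1 to 1 is refused whole. A call with a gripper value outside its range is refused whole. The fingers move at their own pace and stop on an object; "newtons" is the grip in N (left out, the last holds). Time passes only in rows, so rows that do not move let the fingers close. It gives the time, the measured TCP pose, the force and the opening at its end, in the units of the state.
- r.get_state(): the state, without advancing time (a new reading comes with each control period).
- r.capture(name): name is "scene" or "top" or "wrist"; returns a dict with "pixels" (400x640x3 uint8, blue, green, red), "depth" (400x640 float32, m along the optical axis (not along the pixel's ray), 0 where there is no reading), "fx", "fy", "cx", "cy" (pixels), "rvec" (rotation vector, rad) and "tvec" (3), from world to camera coordinates, as OpenCV has them. Camera axes: x right, y down, z forward; pixel columns grow to the right and rows downward; lengths in m; the calibration is good to about 2 mm. The wrist camera is an equidistant fisheye: a pixel r from the principal point sees the ray r / f radians off the axis. A picture is of the moment at which its call begins.
- r.close_job(): hands the job in, once; it reports no verdict.
The state is a dict: "time_s": time; "joints": joint angles; "qd": joint speeds; "joint_torque": joint torques, N m; "tcp_pos": TCP position; "eef_rot": TCP orientation; "contact_force": force on the tool from outside, world axes, zero at the start; "moment": the same for the moment, N m; "gripper_width": finger opening in m.
Only numpy, scipy, OpenCV 4.12 (cv2) and the standard library are available. Lean on these libraries where they do the work, as an engineer would, in place of code of your own. Each camera call takes 0.05 s, during which the arm holds its last target.

## Working session

There is one attempt and no reset: what is moved stays moved. The work goes in short steps, Python scripts to look and compute and a tool call to move; the robot and the scene stay as the last step left them, time stands still between calls to the robot, and variables do not carry over. Pictures are saved under pics/ and viewed, and the job is handed in when it is done.

Besides the shell and the picture viewer there is one more tool, called after "Emit:" by a JSON object that holds its "name" and its "arguments", one argument or row to a line. apply_moves: Moves the arm, as the interface text tells. Shift numbers are shares of 0.1 m and turn numbers shares of 1.5 rad, none past 1 either way. Its arguments: {"type":"object","properties":{"slide":{"type":"array"},"turn":{"type":"array"},"jaw":{"type":"array"},"newtons":{"type":"number"}},"required":["slide","turn","jaw"]}

```bash
ls; mkdir -p pics
python3 - <<'E'
from plant import r
import cv2
s=r.get_state();print(s)
for n in ("scene","top","wrist"):
    c=r.capture(n);cv2.imwrite(f"pics/{n}0.png",c["pixels"]);print(n,c["fx"],c["cx"],c["cy"],c["rvec"],c["tvec"])
E
```

```text
pics
{'time_s': 0.0, 'joints': array([-5.27072084e+01,  2.05908907e+01,  6.33103573e-01, -2.06198153e-02,
       -7.01361224e+01, -1.65076026e+01]), 'qd': array([-0.0099435 , -0.02309425,  0.03904107,  0.11021775, -0.01275597,
       -0.01250675]), 'joint_torque': array([ 3.57929571e-05, -5.82723141e+01,  2.93050486e+01,  6.99697629e+00,
        6.91996000e-03, -1.69544633e-04]), 'tcp_pos': array([ 0.2393495 , -0.63062974,  0.23962216]), 'eef_rot': array([ 1.79904453e+02, -8.10138876e-03, -1.59221826e+02]), 'contact_force': array([0.09845865, 0.0949916 , 0.65658879]), 'moment': array([0.02474507, 0.00168067, 0.00821157]), 'gripper_width': 0.08781953184247573}
scene 477.0081239607318 312.45992542346386 195.6214247527077 [ 1.10115448  2.4090759  -0.9657556 ] [ 0.30548706 -0.25249736  1.52847161]
top 499.8260921291641 329.47516443741944 199.0956247561105 [ 2.09632583 -2.13202039  0.22801004] [0.02948995 0.50434685 1.54723574]
wrist 309.70691628693146 320.50552060728455 198.72584970766763 [-1.67469075 -2.42883425 -0.36729516] [ 0.6748065  -0.03661475  0.39167326]
```

View pics/scene0.png

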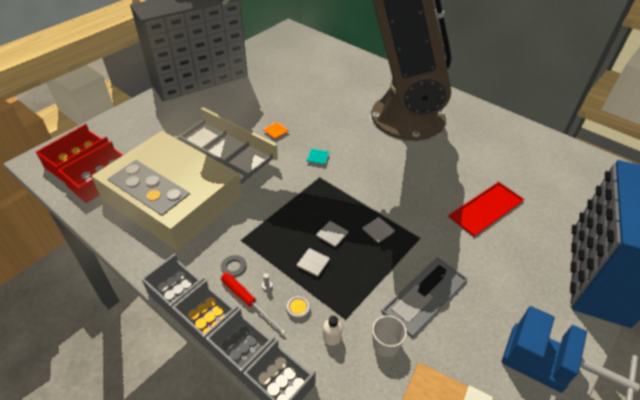

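View pics/top0.png

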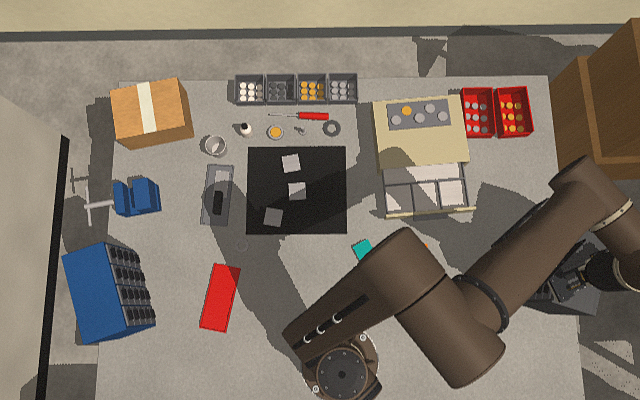

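View pics/wrist0.png

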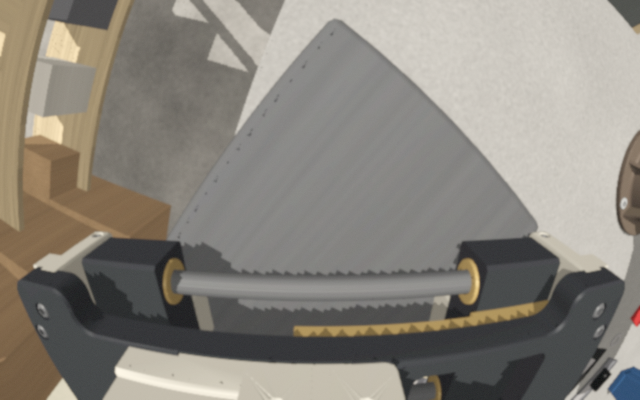

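```bash
cat > h.py <<'E'
import numpy as np, cv2
from plant import r
from scipy.spatial.transform import Rotation as Ro
def px2pl(c,uv,z):
    R=cv2.Rodrigues(np.array(c["rvec"],float))[0]; t=np.array(c["tvec"],float).reshape(3)
    uv=np.atleast_2d(np.array(uv,float))
    d=np.c_[(uv[:,0]-c["cx"])/c["fx"],(uv[:,1]-c["cy"])/c["fy"],np.ones(len(uv))]@R
    o=-R.T@t
    return o+d*((z-o[2])/d[:,2])[:,None]
def w2px(c,P):
    return cv2.projectPoints(np.atleast_2d(np.array(P,float)),np.array(c["rvec"],float),np.array(c["tvec"],float),np.array([[c["fx"],0,c["cx"]],[0,c["fy"],c["cy"]],[0,0,1.]]),None)[0].reshape(-1,2)
def depthpts(c):
    R=cv2.Rodrigues(np.array(c["rvec"],float))[0]; t=np.array(c["tvec"],float).reshape(3)
    v,u=np.mgrid[0:400,0:640]; d=c["depth"]
    p=np.stack([(u-c["cx"])/c["fx"]*d,(v-c["cy"])/c["fy"]*d,d],-1)
    return (p-t)@R
def crop(c,x0,x1,y0,y1,k,name):
    cv2.imwrite("pics/"+name,cv2.resize(c["pixels"][y0:y1,x0:x1],None,fx=k,fy=k,interpolation=cv2.INTER_CUBIC))
E
python3 - <<'E'
from h import *
c=r.capture("top"); P=depthpts(c)
crop(c,190,360,130,250,4,"mat1.png"); crop(c,360,480,80,230,4,"case1.png")
s=r.capture("scene"); crop(s,230,480,170,350,3,"s1.png")
for (u,v) in [(290,163),(297,191),(272,217),(255,225),(222,175),(218,203),(230,215),(395,195),(425,150)]:
    print(u,v,P[v,u].round(4))
E
```

```text
290 163 [0.6361 0.1495 0.0204]
297 191 [0.5426 0.1272 0.0112]
272 217 [0.4564 0.2086 0.0143]
255 225 [0.4318 0.2643 0.0094]
222 175 [0.6025 0.3768 0.0059]
218 203 [0.5    0.3793 0.0425]
230 215 [ 0.4683  0.3485 -0.002 ]
395 195 [ 0.5205 -0.1932  0.0265]
425 150 [ 0.6528 -0.287   0.0879]
```

View pics/mat1.png

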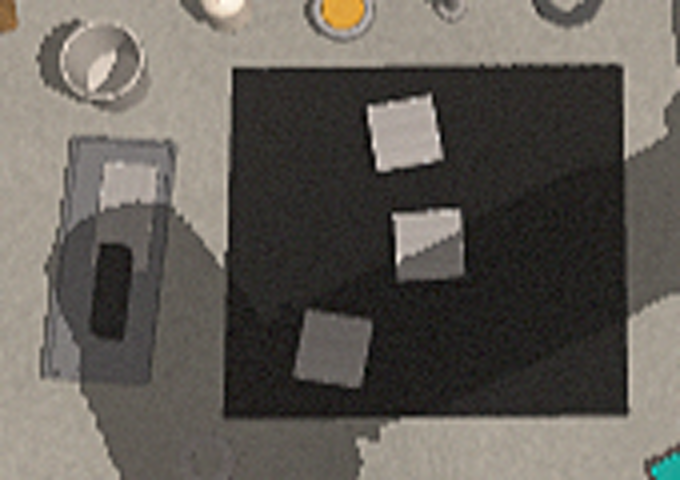

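View pics/case1.png

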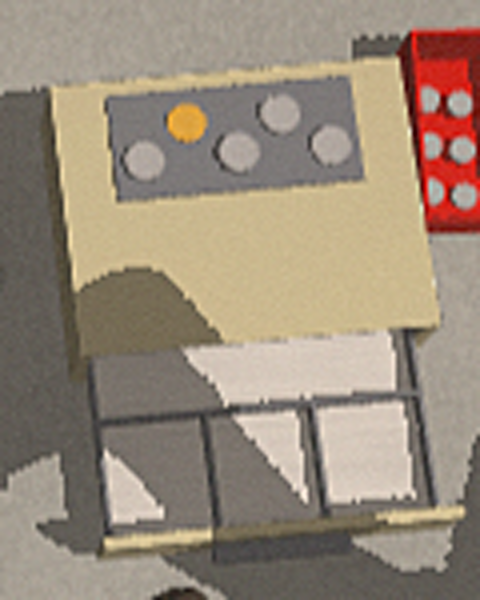

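View pics/s1.png

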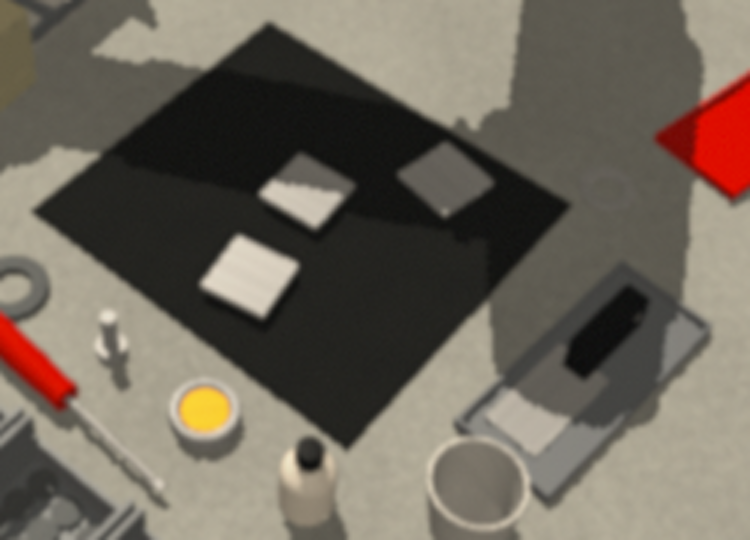

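```bash
cat >> h.py <<'E'
def plates(c,z=0.016,x=(.38,.74),y=(0,.36),lo=60,show=False):
    g=cv2.resize(c["pixels"],None,fx=4,fy=4,interpolation=cv2.INTER_CUBIC)
    # mat ROI polygon
    poly=(w2px(c,[[x[0],y[0],z],[x[1],y[0],z],[x[1],y[1],z],[x[0],y[1],z]])*4+1.5).astype(int)
    m=np.zeros(g.shape[:2],np.uint8); cv2.fillPoly(m,[poly],255)
    k=((g.min(2)>lo)*255).astype(np.uint8)&m
    out=[]
    for ct in cv2.findContours(k,cv2.RETR_EXTERNAL,cv2.CHAIN_APPROX_NONE)[0]:
        a=cv2.contourArea(ct)
        if a<1500: continue
        P=px2pl(c,(ct.reshape(-1,2)-1.5)/4,z)[:,:2]
        (cx,cy),(w,h),an=cv2.minAreaRect((P*1000).astype(np.float32))
        out.append((round(cx),round(cy),round(w,1),round(h,1),round((an+45)%90-45,1)))
    return out
E
python3 - <<'E'
from h import *
c=r.capture("top")
print("mat corners",px2pl(c,[(190+233/4,130+68/4),(190+622/4,130+66/4),(190+628/4,130+412/4),(190+225/4,130+413/4)],.003).round(3)[:,:2])
for lo in(50,60,70): print(plates(c,x=(.42,.70),y=(.03,.33),lo=lo))
s=r.capture("scene")
for lo in(50,60,70): print(plates(s,x=(.42,.70),y=(.03,.33),lo=lo))
M=lambda u,v,z:px2pl(c,[(190+u/4-.4,130+v/4-.4)],z)[0].round(4)
print("tray outer at z=.01",[M(*p,.01) for p in[(70,138),(177,142),(150,384),(40,380)]])
print("handle",[M(*p,.039) for p in[(101,243),(132,245),(124,341),(90,337)]])
print("blade",[M(*p,.0055) for p in[(105,163),(157,162)]])
C=lambda u,v,z:px2pl(c,[(360+u/4-.4,80+v/4-.4)],z)[0].round(4)
print("case top",[C(*p,.088) for p in[(52,88),(400,57),(440,327),(88,357)]])
print("panel front top",[C(*p,.0795) for p in[(100,555),(466,518)]])
print("bay wall crossings",[C(*p,.0455) for p in[(97,422),(205,412),(308,402),(420,395)]])
print("bay floor nearpanel",[C(*p,.0455) for p in[(108,530),(215,520),(325,512),(435,505)]])
E
```

```text
mat corners [[ 0.699  0.292]
 [ 0.696 -0.037]
 [ 0.402 -0.035]
 [ 0.406  0.293]]
[(457, 206, 57.9, 59.1, -10.5), (543, 128, 61.6, 59.0, 3.0), (638, 148, 62.1, 59.7, 10.7), (560, 181, 300.3, 281.4, -0.1)]
[(457, 206, 57.3, 58.2, -10.3), (543, 128, 60.8, 58.3, 4.2), (638, 148, 61.5, 59.0, 10.1), (560, 181, 300.3, 281.4, -0.1)]
[(457, 206, 56.2, 56.7, -10.5), (543, 128, 59.7, 58.2, 2.5), (638, 148, 60.9, 58.7, 10.0), (560, 181, 300.3, 281.4, -0.1)]
[(639, 147, 65.3, 63.7, 10.1), (560, 313, 34.3, 280.7, -0.1), (545, 127, 62.8, 64.0, 3.3), (459, 206, 61.4, 61.6, -11.0)]
[(639, 147, 63.8, 62.3, 9.9), (560, 313, 33.7, 280.7, -0.1), (545, 127, 61.0, 62.6, 3.4), (459, 206, 59.8, 59.6, -11.4)]
[(639, 147, 62.9, 61.4, 10.1), (560, 313, 33.3, 280.7, -0.1), (545, 127, 59.4, 61.7, 3.4), (460, 206, 57.9, 58.0, -11.0)]
tray outer at z=.01 [array([0.6398, 0.4265, 0.01  ]), array([0.6349, 0.3373, 0.01  ]), array([0.4313, 0.3547, 0.01  ]), array([0.436 , 0.4441, 0.01  ])]
handle [array([0.5427, 0.3914, 0.039 ]), array([0.5406, 0.3663, 0.039 ]), array([0.4618, 0.3706, 0.039 ]), array([0.4655, 0.3979, 0.039 ])]
blade [array([0.619 , 0.3978, 0.0055]), array([0.6191, 0.3545, 0.0055])]
case top [array([ 0.8203, -0.1252,  0.088 ]), array([ 0.843 , -0.4115,  0.088 ]), array([ 0.6128, -0.427 ,  0.088 ]), array([ 0.5926, -0.1457,  0.088 ])]
panel front top [array([ 0.4348, -0.1498,  0.0795]), array([ 0.4595, -0.4382,  0.0795])]
bay wall crossings [array([ 0.5497, -0.1559,  0.0455]), array([ 0.5566, -0.2437,  0.0455]), array([ 0.5636, -0.3278,  0.0455]), array([ 0.568 , -0.4192,  0.0455])]
bay floor nearpanel [array([ 0.4608, -0.1611,  0.0455]), array([ 0.4675, -0.2472,  0.0455]), array([ 0.4726, -0.3358,  0.0455]), array([ 0.4768, -0.4245,  0.0455])]
```

```bash
cat > plan.py <<'E'
import sys,json
from h import *
# usage: plan(wps, step): wps [(x,y,z,yaw,pitchTilt)] ; rotation given as Rotation or yaw (tool down)
def down(yaw): return Ro.from_euler('xyz',[180,0,yaw],degrees=True)
def plan(wps,step=.045,turn=8.,start=None,jaw=0):
    s=r.get_state(); p=np.array(s["tcp_pos"]); R=Ro.from_euler('xyz',s["eef_rot"],degrees=True)
    if start is not None: p,R=np.array(start[0]),start[1]
    S=[];T=[]
    for w in wps:
        q=np.array(w[:3],float); Q=w[3] if isinstance(w[3],Ro) else down(w[3]); st=w[4] if len(w)>4 else step
        n=max(1,int(np.ceil(max(np.linalg.norm(q-p)/st,np.degrees((R.inv()*Q).magnitude())/turn))))
        dp=(q-p)/n; rv=(R.inv()*Q).as_rotvec()/n
        for i in range(n):
            want=p+dp
            sl=(R.inv().apply(dp)/.1).round(3); tu=(rv/1.5).round(4)
            S.append(sl.tolist());T.append(tu.tolist())
            p=p+R.apply(sl*.1); R=R*Ro.from_rotvec(tu*1.5)
            # carry rounding
        p_end=p
    print("pos",np.round(s["tcp_pos"],4),np.round(s["eef_rot"],1),"w",round(s["gripper_width"],4),"F",np.round(s["contact_force"],2),"t",round(s["time_s"],2),"rows",len(S))
    for i in range(0,len(S),8):
        print(json.dumps({"slide":[[round(v,3)+0. for v in a] for a in S[i:i+8]],"turn":[[round(v,4)+0. for v in a] for a in T[i:i+8]],"jaw":[jaw]*len(S[i:i+8])}))
E
python3 - <<'E'
from plan import *
plan([(.45,-.40,.24,-170),(.58,0,.2,-184),(.522,.38,.13,-184)],jaw=.6)
E
```

```text
pos [ 0.2395 -0.631   0.2403] [ 180.    -0.  -159.2] w 0.0879 F [ 0.41  0.56 -0.36] t 0.35 rows 26
{"slide": [[-0.398, 0.202, 0.001], [-0.393, 0.212, 0.001], [-0.387, 0.223, 0.001], [-0.381, 0.233, 0.001], [-0.374, 0.243, 0.001], [-0.368, 0.253, 0.001], [-0.361, 0.263, 0.001], [-0.198, 0.371, 0.04]], "turn": [[0.0, 0.0, 0.0179], [0.0, 0.0, 0.0179], [0.0, 0.0, 0.0179], [0.0, 0.0, 0.0179], [0.0, 0.0, 0.0179], [0.0, 0.0, 0.0179], [0.0, 0.0, 0.0179], [0.0, 0.0, 0.0163]], "jaw": [0.6, 0.6, 0.6, 0.6, 0.6, 0.6, 0.6, 0.6]}
{"slide": [[-0.188, 0.376, 0.04], [-0.179, 0.381, 0.04], [-0.17, 0.385, 0.04], [-0.16, 0.389, 0.04], [-0.151, 0.393, 0.04], [-0.141, 0.396, 0.04], [-0.131, 0.4, 0.04], [-0.122, 0.403, 0.04]], "turn": [[0.0, 0.0, 0.0163], [0.0, 0.0, 0.0163], [0.0, 0.0, 0.0163], [0.0, 0.0, 0.0163], [0.0, 0.0, 0.0163], [0.0, 0.0, 0.0163], [0.0, 0.0, 0.0163], [0.0, 0.0, 0.0163]], "jaw": [0.6, 0.6, 0.6, 0.6, 0.6, 0.6, 0.6, 0.6]}
{"slide": [[-0.112, 0.406, 0.04], [0.094, 0.417, 0.078], [0.094, 0.417, 0.078], [0.094, 0.417, 0.078], [0.094, 0.417, 0.078], [0.094, 0.417, 0.078], [0.094, 0.417, 0.078], [0.094, 0.417, 0.078]], "turn": [[0.0, 0.0, 0.0163], [0.0, 0.0, 0.0], [0.0, 0.0, 0.0], [0.0, 0.0, 0.0], [0.0, 0.0, 0.0], [0.0, 0.0, 0.0], [0.0, 0.0, 0.0], [0.0, 0.0, 0.0]], "jaw": [0.6, 0.6, 0.6, 0.6, 0.6, 0.6, 0.6, 0.6]}
{"slide": [[0.094, 0.417, 0.078], [0.094, 0.417, 0.078]], "turn": [[0.0, 0.0, 0.0], [0.0, 0.0, 0.0]], "jaw": [0.6, 0.6]}
```

Emit:
{"name": "apply_moves", "arguments": {
  "slide": [
    [-0.4, 0.2, 0],
    [-0.39, 0.21, 0],
    [-0.39, 0.22, 0],
    [-0.38, 0.23, 0],
    [-0.37, 0.24, 0],
    [-0.37, 0.25, 0],
    [-0.36, 0.26, 0],
    [-0.2, 0.37, 0.04]
  ],
  "turn": [
    [0, 0, 0.018],
    [0, 0, 0.018],
    [0, 0, 0.018],
    [0, 0, 0.018],
    [0, 0, 0.018],
    [0, 0, 0.018],
    [0, 0, 0.018],
    [0, 0, 0.016]
  ],
  "jaw": [0.6, 0.6, 0.6, 0.6, 0.6, 0.6, 0.6, 0.6]
}}

```text
time_s: 1.15
tcp_pos: [0.4662, -0.3612, 0.2367]
eef_rot: [-179.9, 0.1, -171.4]
contact_force: [0.8, 1.2, -0.3]
gripper_width: 0.0358
```

Emit:
{"name": "apply_moves", "arguments": {
  "slide": [
    [-0.19, 0.38, 0.04],
    [-0.18, 0.38, 0.04],
    [-0.17, 0.385, 0.04],
    [-0.16, 0.39, 0.04],
    [-0.15, 0.39, 0.04],
    [-0.14, 0.4, 0.04],
    [-0.13, 0.4, 0.04],
    [-0.12, 0.4, 0.04]
  ],
  "turn": [
    [0, 0, 0.016],
    [0, 0, 0.016],
    [0, 0, 0.016],
    [0, 0, 0.016],
    [0, 0, 0.016],
    [0, 0, 0.016],
    [0, 0, 0.016],
    [0, 0, 0.016]
  ],
  "jaw": [0.6, 0.6, 0.6, 0.6, 0.6, 0.6, 0.6, 0.6]
}}

```text
time_s: 1.95
tcp_pos: [0.5674, -0.0399, 0.2047]
eef_rot: [180.0, 0.0, 177.5]
contact_force: [1.1, 0.2, 0.3]
gripper_width: 0.0349
```

Run:
```python
from plan import *
print(r.get_state()["joints"].round(1))
plan([(.522,.38,.13,-184)],jaw=.6)
```

```text
[  15.7   12.1  -16.     0.   -61.9 -108.1]
pos [ 0.5674 -0.0399  0.2047] [180.    0.  177.5] w 0.0349 F [1.14 0.25 0.3 ] t 1.95 rows 10
{"slide": [[0.063, 0.418, 0.075], [0.065, 0.417, 0.075], [0.066, 0.417, 0.075], [0.067, 0.417, 0.075], [0.068, 0.417, 0.075], [0.069, 0.417, 0.075], [0.07, 0.416, 0.075], [0.071, 0.416, 0.075]], "turn": [[0.0, 0.0, 0.0018], [0.0, 0.0, 0.0018], [0.0, 0.0, 0.0018], [0.0, 0.0, 0.0018], [0.0, 0.0, 0.0018], [0.0, 0.0, 0.0018], [0.0, 0.0, 0.0018], [0.0, 0.0, 0.0018]], "jaw": [0.6, 0.6, 0.6, 0.6, 0.6, 0.6, 0.6, 0.6]}
{"slide": [[0.072, 0.416, 0.075], [0.074, 0.416, 0.075]], "turn": [[0.0, 0.0, 0.0018], [0.0, 0.0, 0.0018]], "jaw": [0.6, 0.6]}
```

Emit:
{"name": "apply_moves", "arguments": {
  "slide": [
    [0.07, 0.42, 0.075],
    [0.07, 0.42, 0.075],
    [0.07, 0.42, 0.075],
    [0.07, 0.42, 0.075],
    [0.07, 0.42, 0.075],
    [0.07, 0.42, 0.075],
    [0.07, 0.42, 0.075],
    [0.07, 0.42, 0.075]
  ],
  "turn": [
    [0, 0, 0.002],
    [0, 0, 0.002],
    [0, 0, 0.002],
    [0, 0, 0.002],
    [0, 0, 0.002],
    [0, 0, 0.002],
    [0, 0, 0.002],
    [0, 0, 0.002]
  ],
  "jaw": [0.6, 0.6, 0.6, 0.6, 0.6, 0.6, 0.6, 0.6]
}}

```text
time_s: 2.75
tcp_pos: [0.5285, 0.2986, 0.1445]
eef_rot: [180.0, 0.0, 176.2]
contact_force: [-0.1, -0.2, -0.2]
gripper_width: 0.035
```

Emit:
{"name": "apply_moves", "arguments": {
  "slide": [
    [0.07, 0.42, 0.07],
    [0, 0.1, 0],
    [0, 0, 0]
  ],
  "turn": [
    [0, 0, 0.002],
    [0, 0, 0],
    [0, 0, 0]
  ],
  "jaw": [0.6, 0.6, 0.6]
}}

```text
time_s: 3.05
tcp_pos: [0.525, 0.3508, 0.1369]
eef_rot: [-180.0, -0.0, 176.2]
contact_force: [-0.1, -0.4, -0.1]
gripper_width: 0.0348
```

```bash
cat >> h.py <<'E'
def fish2pl(c,uv,z):
    R=cv2.Rodrigues(np.array(c["rvec"],float))[0]; t=np.array(c["tvec"],float).reshape(3)
    uv=np.atleast_2d(np.array(uv,float)); d=np.c_[(uv[:,0]-c["cx"])/c["fx"],(uv[:,1]-c["cy"])/c["fy"]]
    th=np.linalg.norm(d,axis=1); 
    ray=np.c_[d/np.maximum(th,1e-9)[:,None]*np.sin(th)[:,None],np.cos(th)]@R
    o=-R.T@t
    return o+ray*((z-o[2])/ray[:,2])[:,None]
E
python3 - <<'E'
from h import *
s=r.get_state();print(s["tcp_pos"],s["eef_rot"],s["gripper_width"],s["joints"])
c=r.capture("wrist");cv2.imwrite("pics/w1.png",c["pixels"])
t=r.capture("top");crop(t,180,360,130,250,4,"t1.png")
E
```

```text
[0.52504398 0.35083705 0.1369497 ] [-1.79966821e+02 -1.88582073e-02  1.76169017e+02] 0.03484605258390452 [ 5.14351478e+01  2.11685109e+01 -1.27695607e+01  4.10383371e-03
 -5.60999396e+01 -1.45268415e+02]
```

View pics/w1.png

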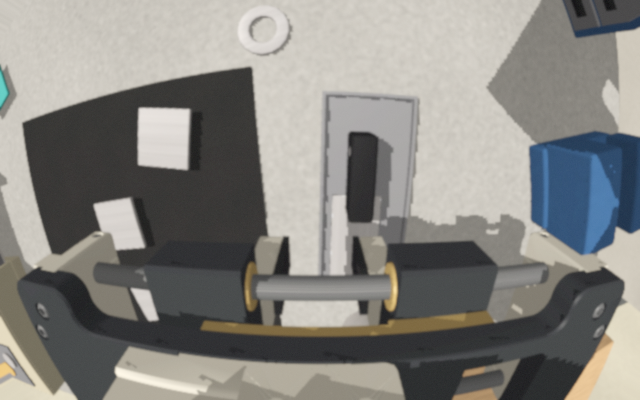

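Run:
```python
from plan import *
c=r.capture("wrist")
cv2.imwrite("pics/w1c.png",cv2.resize(c["pixels"][80:260,300:430],None,fx=4,fy=4,interpolation=cv2.INTER_CUBIC))
m=(c["pixels"].max(2)<45).astype(np.uint8); m[:125]=0;m[232:]=0;m[:,:340]=0;m[:,385:]=0
ct=max(cv2.findContours(m,cv2.RETR_EXTERNAL,cv2.CHAIN_APPROX_NONE)[0],key=cv2.contourArea).reshape(-1,2)
P=fish2pl(c,ct,.039)[:,:2]*1000
print(cv2.minAreaRect(P.astype(np.float32)),P.min(0),P.max(0))
print(fish2pl(c,[(349,132),(376,133)],.039).round(4))
t=r.capture("top")
```

```text
((509.8468933105469, 374.34991455078125), (2.125889778137207, 44.584537506103516), 85.86677551269531) [487.61393604 372.46908092] [532.06143035 376.73722146]
[[0.4675 0.3746 0.039 ]
 [0.4693 0.396  0.039 ]]
```

View pics/w1c.png

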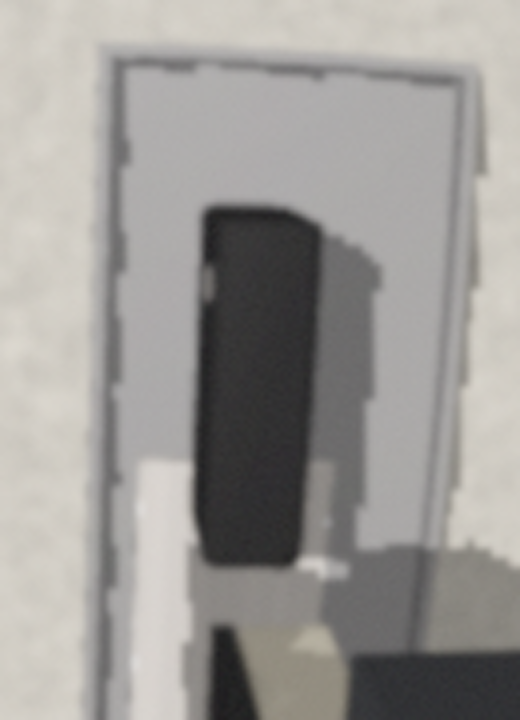

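View pics/t1.png

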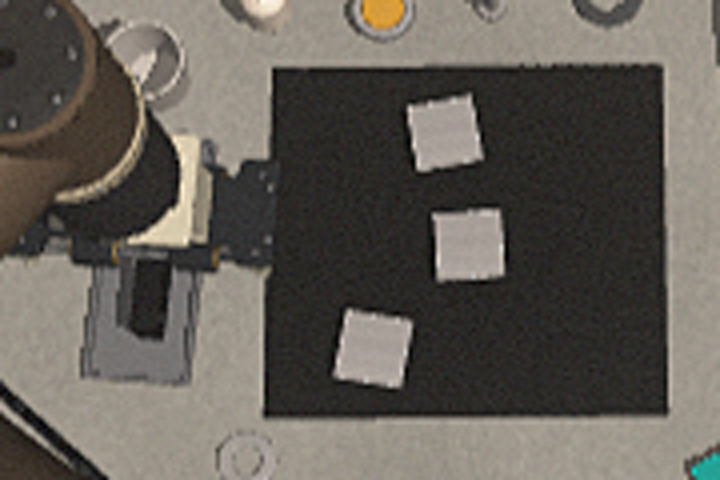

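Run:
```python
from plan import *
c=r.capture("wrist")
R=cv2.Rodrigues(np.array(c["rvec"]))[0];print("cam",-R.T@np.array(c["tvec"]).reshape(3))
f=lambda u,v:(300+u/4-.4,80+v/4-.4)
for z in(.039,.03): print(fish2pl(c,[f(203,208),f(312,212),f(200,530),f(305,530),f(252,565)],z).round(4)[:,:2])
plan([(.523,.381,.06,-184,.02),(.523,.381,.028,-184,.02)],jaw=.6)
```

```text
cam [0.44599027 0.35328764 0.28241648]
[[0.4676 0.3752]
 [0.4695 0.3969]
 [0.5344 0.3715]
 [0.536  0.3937]
 [0.5431 0.3822]]
[[0.4684 0.376 ]
 [0.4704 0.3985]
 [0.5377 0.3721]
 [0.5394 0.3952]
 [0.5467 0.3833]]
pos [0.5257 0.348  0.138 ] [180.   0. 176.] w 0.0355 F [ 0.21  0.04 -0.43] t 3.3 rows 7
{"slide": [[0.01, 0.065, 0.156], [0.01, 0.065, 0.156], [0.01, 0.065, 0.156], [0.01, 0.065, 0.156], [0.01, 0.065, 0.156], [0.0, 0.001, 0.16], [0.0, 0.001, 0.16]], "turn": [[0.0, 0.0, -0.0001], [0.0, 0.0, -0.0001], [0.0, 0.0, -0.0001], [0.0, 0.0, -0.0001], [0.0, 0.0, -0.0001], [0.0001, 0.0001, 0.0001], [0.0001, 0.0001, 0.0001]], "jaw": [0.6, 0.6, 0.6, 0.6, 0.6, 0.6, 0.6]}
```

Emit:
{"name": "apply_moves", "arguments": {
  "slide": [
    [0.01, 0.08, 0.15],
    [0.01, 0.08, 0.15],
    [0.01, 0.08, 0.15],
    [0.005, 0.08, 0.15],
    [0, 0.02, 0.2],
    [0, 0, 0.2],
    [0, 0, 0.1],
    [0, 0, 0]
  ],
  "turn": [
    [0, 0, 0],
    [0, 0, 0],
    [0, 0, 0],
    [0, 0, -0.005],
    [0, 0, 0],
    [0, 0, 0],
    [0, 0, 0],
    [0, 0, 0]
  ],
  "jaw": [0.6, 0.6, 0.6, 0.6, 0.6, 0.6, 0.6, 0.6]
}}

```text
time_s: 4.1
tcp_pos: [0.5235, 0.3828, 0.0252]
eef_rot: [-179.8, -0.1, 176.5]
contact_force: [0.1, -0.2, 0.9]
gripper_width: 0.035
```

Run:
```python
from plan import *
plan([(.523,.382,.028,176.5)],jaw=.6)
c=r.capture("wrist");cv2.imwrite("pics/w2.png",c["pixels"])
```

```text
pos [0.5235 0.3828 0.0252] [-1.798e+02 -1.000e-01  1.765e+02] w 0.035 F [ 0.07 -0.23  0.9 ] t 4.1 rows 1
{"slide": [[0.005, -0.009, -0.027]], "turn": [[-0.0019, -0.0013, -0.0001]], "jaw": [0.6]}
```

View pics/w2.png

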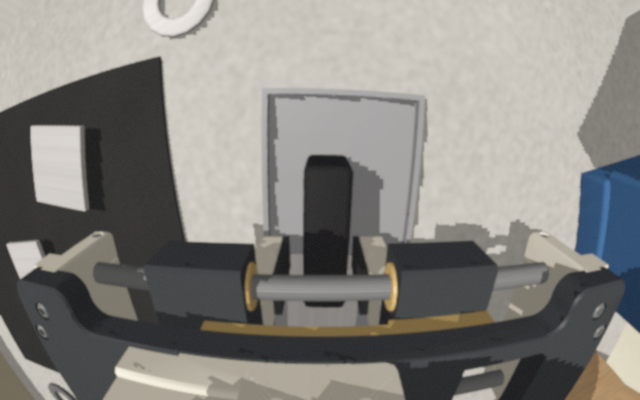

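Emit:
{"name": "apply_moves", "arguments": {
  "slide": [
    [0, 0, 0],
    [0, 0, 0],
    [0, 0, 0],
    [0, 0, 0],
    [0, 0, 0]
  ],
  "turn": [
    [0, 0, 0],
    [0, 0, 0],
    [0, 0, 0],
    [0, 0, 0],
    [0, 0, 0]
  ],
  "jaw": [1, 1, 1, 1, 1],
  "newtons": 60
}}

```text
time_s: 4.65
tcp_pos: [0.5247, 0.3838, 0.0286]
eef_rot: [179.9, 0.1, 176.5]
contact_force: [-1.5, 0.4, 5.5]
gripper_width: 0.0215
```

Emit:
{"name": "apply_moves", "arguments": {
  "slide": [
    [0, 0, -0.1],
    [0, 0, -0.2],
    [0, 0, -0.3],
    [0, 0, -0.3],
    [0, 0, 0],
    [0, 0, 0]
  ],
  "turn": [
    [0, 0, 0],
    [0, 0, 0],
    [0, 0, 0],
    [0, 0, 0],
    [0, 0, 0],
    [0, 0, 0]
  ],
  "jaw": [1, 1, 1, 1, 1, 1]
}}

```text
time_s: 5.25
tcp_pos: [0.5242, 0.3834, 0.1186]
eef_rot: [179.9, 0.0, 176.4]
contact_force: [-0.7, 0.2, -1.1]
gripper_width: 0.0216
```

Run:
```python
from plan import *
s=r.get_state();print(s["tcp_pos"],s["eef_rot"],s["gripper_width"],s["joints"].round(1),s["contact_force"])
c=r.capture("scene");crop(c,340,500,200,350,4,"s2.png")
```

```text
[0.52424869 0.38339126 0.11860477] [1.79917017e+02 3.10841249e-02 1.76444147e+02] 0.021559619095706323 [  53.3   23.6  -11.6   -0.   -54.7 -146.9] [-0.68207174  0.15525227 -1.0934721 ]
```

View pics/s2.png

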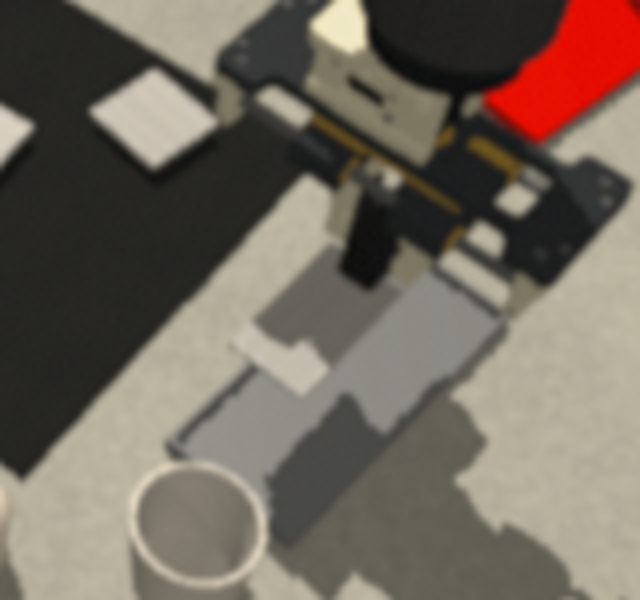

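Run:
```python
from plan import *
c=r.capture("scene")
f=lambda u,v:(340+u/4-.4,200+v/4-.4)
p=px2pl(c,[f(233,340),f(310,396)],.0955);print(p,p.mean(0))
s=r.get_state();print(np.linalg.norm((p.mean(0)-s["tcp_pos"])[:2]),s["tcp_pos"])
t=r.capture("top");crop(t,180,300,130,240,5,"t2.png")
```

```text
[[0.61455099 0.35374103 0.0955    ]
 [0.61693366 0.40116567 0.0955    ]] [0.61574232 0.37745335 0.0955    ]
0.09226148573450056 [0.52362911 0.38268192 0.11679784]
```

View pics/t2.png

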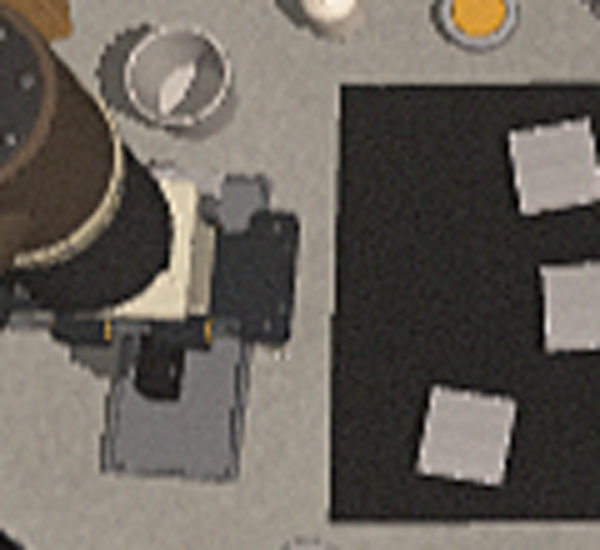

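```bash
cat >> plan.py <<'E'
TIP=.093
def stand(c,yawdeg,back):  # TCP for tip `back` m before the near edge
    a=np.radians(yawdeg); u=np.array([-np.sin(a),np.cos(a)])
    tip=np.array(c)-u*(.028+back); return tip-u*TIP, yawdeg-90
E
python3 - <<'E'
from plan import *
p,y=stand((.638,.1475),10,.015);print(p,y)
plan([(.60,.2,.14,230),(*p,.11,y)],jaw=1)
E
```

```text
[0.66161615 0.01356615] -80
pos [0.5236 0.3826 0.1165] [-1.799e+02 -1.000e-01  1.764e+02] w 0.0218 F [-0.05  0.34 -0.94] t 5.4 rows 14
{"slide": [[-0.125, -0.254, -0.033], [-0.09, -0.268, -0.033], [-0.054, -0.278, -0.033], [-0.016, -0.282, -0.033], [0.021, -0.282, -0.033], [0.059, -0.277, -0.034], [0.095, -0.266, -0.034], [0.147, -0.239, 0.043]], "turn": [[-0.0001, -0.0002, -0.089], [-0.0001, -0.0002, -0.089], [-0.0001, -0.0002, -0.089], [-0.0001, -0.0002, -0.089], [-0.0001, -0.0002, -0.089], [-0.0001, -0.0002, -0.089], [-0.0001, -0.0002, -0.089], [0.0, 0.0, -0.0831]], "jaw": [1, 1, 1, 1, 1, 1, 1, 1]}
{"slide": [[0.176, -0.218, 0.043], [0.202, -0.195, 0.043], [0.224, -0.168, 0.043], [0.244, -0.139, 0.043], [0.259, -0.108, 0.043], [0.27, -0.075, 0.043]], "turn": [[0.0, 0.0, -0.0831], [0.0, 0.0, -0.0831], [0.0, 0.0, -0.0831], [0.0, 0.0, -0.0831], [0.0, 0.0, -0.0831], [0.0, 0.0, -0.0831]], "jaw": [1, 1, 1, 1, 1, 1]}
```

Emit:
{"name": "apply_moves", "arguments": {
  "slide": [
    [-0.12, -0.25, -0.05],
    [-0.09, -0.27, -0.05],
    [-0.05, -0.28, -0.05],
    [-0.02, -0.28, -0.03],
    [0.02, -0.28, -0.03],
    [0.06, -0.28, -0.03],
    [0.1, -0.27, 0],
    [0.15, -0.24, 0.04]
  ],
  "turn": [
    [0, 0, -0.089],
    [0, 0, -0.089],
    [0, 0, -0.089],
    [0, 0, -0.089],
    [0, 0, -0.089],
    [0, 0, -0.089],
    [0, 0, -0.089],
    [0, 0, -0.083]
  ],
  "jaw": [1, 1, 1, 1, 1, 1, 1, 1]
}}

```text
time_s: 6.2
tcp_pos: [0.6092, 0.1721, 0.1369]
eef_rot: [180.0, -0.0, -122.5]
contact_force: [0.8, 0.4, -1.3]
gripper_width: 0.0211
```

Emit:
{"name": "apply_moves", "arguments": {
  "slide": [
    [0.18, -0.22, 0.04],
    [0.2, -0.2, 0.04],
    [0.22, -0.17, 0.04],
    [0.24, -0.14, 0.04],
    [0.26, -0.11, 0.04],
    [0.27, -0.08, 0.04],
    [0, 0, 0],
    [0, 0, 0]
  ],
  "turn": [
    [0, 0, -0.083],
    [0, 0, -0.083],
    [0, 0, -0.083],
    [0, 0, -0.083],
    [0, 0, -0.083],
    [0, 0, -0.083],
    [0, 0, 0],
    [0, 0, 0]
  ],
  "jaw": [1, 1, 1, 1, 1, 1, 1, 1]
}}

```text
time_s: 7.0
tcp_pos: [0.6627, 0.0128, 0.1121]
eef_rot: [179.9, -0.0, -80.2]
contact_force: [-0.3, -0.6, -1.9]
gripper_width: 0.0216
```

Run:
```python
from plan import *
t=r.capture("top");crop(t,190,400,120,250,3,"t3.png")
s=r.capture("scene");crop(s,200,500,140,340,2.5,"s3.png")
for lo in (60,70):print(plates(t,x=(.42,.69),y=(.0,.28),lo=lo));print(plates(s,x=(.42,.69),y=(.0,.28),lo=lo))
p,y=stand((.638,.1475),10,.015)
plan([(*p,.0306,y)],jaw=1)
```

```text
[(673, 76, 45.7, 68.1, 9.3)]
[(639, 147, 64.2, 62.7, 10.0), (544, 127, 65.4, 63.6, 3.3), (610, 32, 56.2, 74.4, 7.7), (458, 205, 64.2, 64.7, -10.2)]
[(673, 79, 45.0, 63.0, 9.5)]
[(639, 147, 63.2, 61.7, 10.0), (544, 127, 64.0, 63.0, 3.3), (610, 33, 54.4, 74.0, 7.1), (458, 205, 62.9, 63.5, -10.4)]
pos [0.6629 0.014  0.1129] [179.9  -0.  -80.1] w 0.0218 F [ 0.23  0.5  -1.03] t 7.1 rows 2
{"slide": [[0.001, 0.006, 0.412], [0.001, 0.007, 0.412]], "turn": [[0.0004, 0.0, -0.0007], [0.0004, 0.0, -0.0007]], "jaw": [1, 1]}
```

View pics/t3.png

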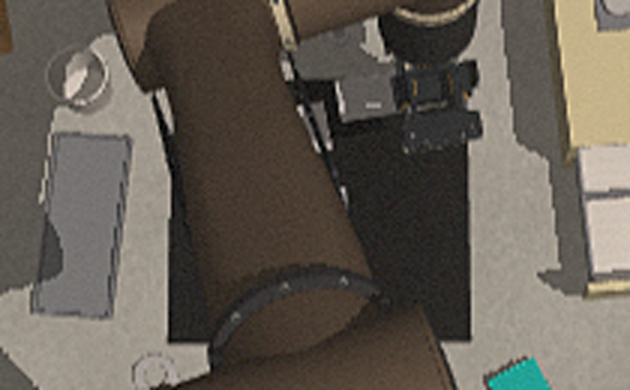

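View pics/s3.png

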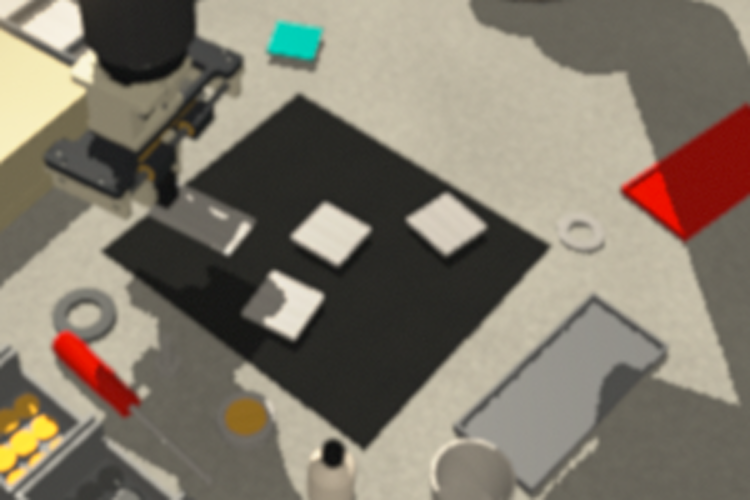

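Emit:
{"name": "apply_moves", "arguments": {
  "slide": [
    [0, 0, 0.3],
    [0, 0.01, 0.3],
    [0, 0, 0.15],
    [0, 0, 0.06],
    [0, 0, 0],
    [0, 0, 0]
  ],
  "turn": [
    [0, 0, 0],
    [0, 0, 0],
    [0, 0, 0],
    [0, 0, 0],
    [0, 0, 0],
    [0, 0, 0]
  ],
  "jaw": [1, 1, 1, 1, 1, 1]
}}

```text
time_s: 7.7
tcp_pos: [0.6633, 0.0139, 0.0337]
eef_rot: [-179.9, -0.0, -80.0]
contact_force: [0.2, 0.1, -0.3]
gripper_width: 0.0214
```

Run:
```python
from plan import *
s=r.capture("scene");crop(s,260,360,180,290,5,"s4.png")
plan([(.6616,.01357,.0306,-80)],jaw=1)
```

```text
pos [0.6634 0.0139 0.034 ] [-179.9    0.   -80. ] w 0.0218 F [-0.08 -0.02 -0.95] t 7.75 rows 1
{"slide": [[0.0, 0.018, 0.034]], "turn": [[-0.0014, 0.0, -0.0004]], "jaw": [1]}
```

View pics/s4.png

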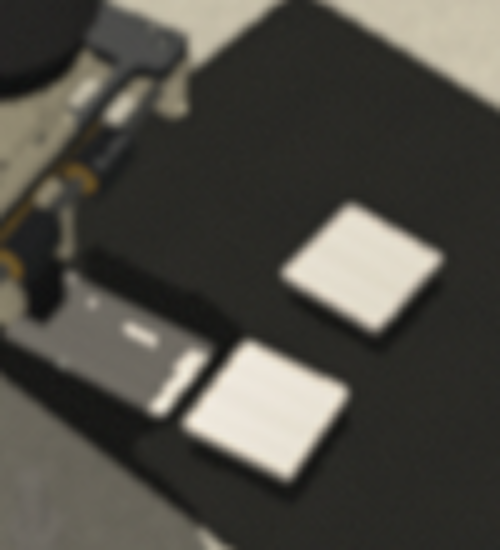

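Run:
```python
from plan import *
c=r.capture("scene")
f=lambda u,v:(260+u/5-.4,180+v/5-.4)
a=px2pl(c,[f(207,348),f(158,416)],.0105)[:,:2];b=px2pl(c,[f(243,343),f(185,425)],.016)[:,:2]
print(a,b); u=np.array([-.174,.985]); print((b.mean(0)-a.mean(0))@u, (b.mean(0)-a.mean(0))@np.array([.985,.174]))
```

```text
[[0.62836175 0.10045433]
 [0.67317803 0.10963563]] [[0.61798002 0.11424759]
 [0.67159901 0.12527665]]
0.015536968555128679 -0.003329885346314711
```

Emit:
{"name": "apply_moves", "arguments": {
  "slide": [
    [0, 0.01, 0.034],
    [0, 0, 0],
    [0, 0, 0]
  ],
  "turn": [
    [0, 0, 0],
    [0, 0, 0],
    [0, 0, 0]
  ],
  "jaw": [1, 1, 1]
}}

```text
time_s: 8.1
tcp_pos: [0.6614, 0.0133, 0.0293]
eef_rot: [-180.0, 0.0, -80.1]
contact_force: [0.3, -0.0, -0.9]
gripper_width: 0.0216
```

Emit:
{"name": "apply_moves", "arguments": {
  "slide": [
    [-0.05, 0, 0],
    [-0.05, 0, 0],
    [-0.05, 0, 0],
    [-0.05, 0, 0],
    [-0.04, 0, 0],
    [-0.025, 0, 0],
    [0, 0, 0]
  ],
  "turn": [
    [0, 0, 0],
    [0, 0, 0],
    [0, 0, 0],
    [0, 0, 0],
    [0, 0, 0],
    [0, 0, 0],
    [0, 0, 0]
  ],
  "jaw": [1, 1, 1, 1, 1, 1, 1]
}}

```text
time_s: 8.8
tcp_pos: [0.6567, 0.0399, 0.0292]
eef_rot: [180.0, 0.0, -80.0]
contact_force: [-0.8, 0.5, -1.1]
gripper_width: 0.0219
```

Run:
```python
from plan import *
s=r.capture("scene");crop(s,260,360,180,290,5,"s5.png")
print(plates(s,x=(.42,.69),y=(.0,.28),lo=60))
plan([(.6616,.01357,.0306,-80)],jaw=1)
```

```text
[(647, 103, 64.5, 152.2, 10.0), (544, 127, 65.0, 63.7, 3.6), (458, 205, 64.1, 64.7, -10.4)]
pos [0.6568 0.0396 0.0292] [180.   0. -80.] w 0.0219 F [-0.24 -0.75 -0.14] t 8.85 rows 1
{"slide": [[0.265, -0.003, -0.014]], "turn": [[0.0, 0.0, -0.0005]], "jaw": [1]}
```

View pics/s5.png

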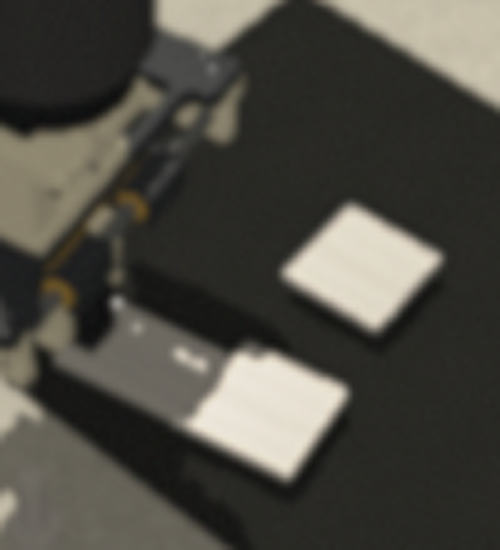

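Emit:
{"name": "apply_moves", "arguments": {
  "slide": [
    [0, 0, -0.05],
    [-0.012, 0, -0.032],
    [-0.013, 0, -0.032],
    [-0.02, 0, -0.03],
    [-0.023, 0, -0.03],
    [-0.028, 0, -0.044],
    [-0.03, 0, -0.044],
    [0, 0, 0]
  ],
  "turn": [
    [0, 0, 0],
    [0, 0, 0],
    [0, 0, 0],
    [0, 0, 0],
    [0, 0, 0],
    [0, 0, 0],
    [0, 0, 0],
    [0, 0, 0]
  ],
  "jaw": [1, 1, 1, 1, 1, 1, 1, 1]
}}

```text
time_s: 9.65
tcp_pos: [0.655, 0.0524, 0.0563]
eef_rot: [-179.9, 0.0, -80.0]
contact_force: [-0.1, -0.1, -1.3]
gripper_width: 0.0217
```

Run:
```python
from plan import *
s=r.capture("scene");crop(s,260,360,180,290,5,"s6.png")
```

```text
(no output)
```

View pics/s6.png

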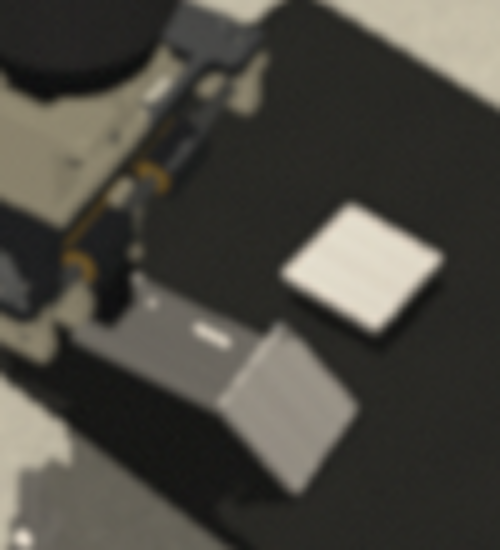

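Emit:
{"name": "apply_moves", "arguments": {
  "slide": [
    [-0.043, 0, -0.04],
    [-0.044, 0, -0.04],
    [-0.052, 0, -0.027],
    [-0.052, 0, -0.027],
    [-0.076, 0, -0.02],
    [-0.078, 0, -0.01],
    [-0.08, 0, 0],
    [-0.06, 0, 0]
  ],
  "turn": [
    [0, 0, 0],
    [0, 0, 0],
    [0, 0, 0],
    [0, 0, 0],
    [0, 0, 0],
    [0, 0, 0],
    [0, 0, 0],
    [0, 0, 0]
  ],
  "jaw": [1, 1, 1, 1, 1, 1, 1, 1]
}}

```text
time_s: 10.5
tcp_pos: [0.6461, 0.1006, 0.0717]
eef_rot: [-180.0, 0.0, -80.0]
contact_force: [-0.5, 0.2, -1.0]
gripper_width: 0.0212
```

Run:
```python
from plan import *
s=r.capture("scene");crop(s,260,380,180,300,5,"s7.png")
plan([(.6616,.01357,.11,-80)],jaw=1)
```

```text
pos [0.646  0.1011 0.0717] [-180.    0.  -80.] w 0.0216 F [-0.56  0.26 -1.  ] t 10.55 rows 3
{"slide": [[0.296, -0.001, -0.128], [0.296, 0.0, -0.128], [0.296, 0.0, -0.128]], "turn": [[0.0, 0.0, -0.0001], [0.0, 0.0, -0.0001], [0.0, 0.0, -0.0001]], "jaw": [1, 1, 1]}
```

View pics/s7.png

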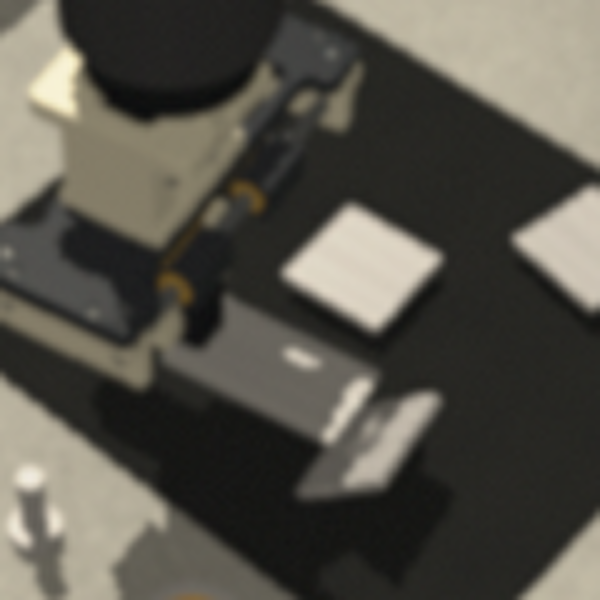

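Emit:
{"name": "apply_moves", "arguments": {
  "slide": [
    [0, 0, -0.2],
    [0.3, 0, -0.2],
    [0, 0, 0]
  ],
  "turn": [
    [0, 0, 0],
    [0, 0, 0],
    [0, 0, 0]
  ],
  "jaw": [1, 1, 1]
}}

```text
time_s: 10.85
tcp_pos: [0.6532, 0.0686, 0.1147]
eef_rot: [-179.8, -0.0, -80.1]
contact_force: [0.5, -0.2, -1.0]
gripper_width: 0.0217
```

Run:
```python
from plan import *
s=r.capture("scene");crop(s,200,500,140,340,2.5,"s8.png")
print(plates(s,x=(.42,.69),y=(.0,.28),lo=60))
p,y=stand((.544,.127),3.4,.015);print(p,y)
plan([(*p,.10,y),(*p,.0306,y)],jaw=1)
```

```text
[(633, 216, 63.4, 61.9, 9.3), (593, 84, 99.6, 212.7, 42.3), (458, 205, 63.9, 64.6, -10.5)]
[ 0.55206567 -0.00876062] -86.6
pos [0.6523 0.0693 0.1131] [-179.9    0.   -80.1] w 0.0215 F [ 0.37 -0.05 -1.35] t 10.9 rows 5
{"slide": [[0.199, 0.374, 0.043], [0.213, 0.366, 0.043], [0.227, 0.358, 0.043], [0.0, 0.0, 0.347], [0.0, 0.0, 0.347]], "turn": [[-0.0006, 0.0001, 0.0251], [-0.0006, 0.0001, 0.0251], [-0.0006, 0.0001, 0.0251], [0.0001, 0.0, -0.0001], [0.0001, 0.0, -0.0001]], "jaw": [1, 1, 1, 1, 1]}
```

View pics/s8.png

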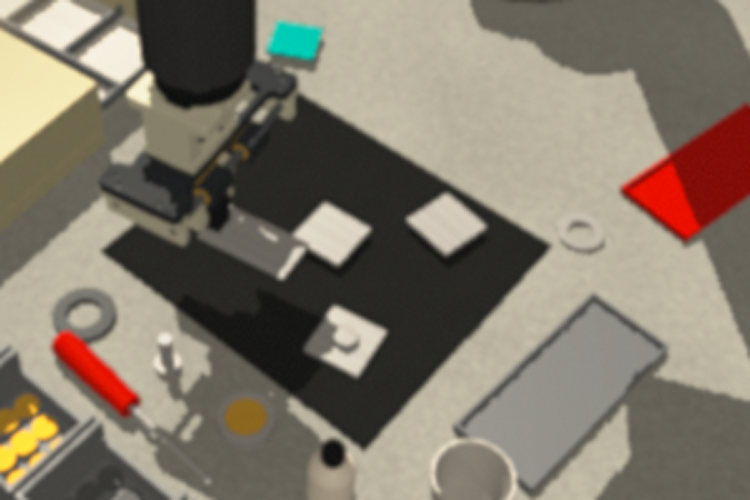

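Emit:
{"name": "apply_moves", "arguments": {
  "slide": [
    [0.2, 0.37, 0.04],
    [0.21, 0.37, 0.04],
    [0.23, 0.36, 0.05],
    [0, 0, 0.3],
    [0, 0, 0.3],
    [0, 0, 0.06],
    [0, 0, 0]
  ],
  "turn": [
    [0, 0, 0.025],
    [0, 0, 0.025],
    [0, 0, 0.025],
    [0, 0, 0],
    [0, 0, 0],
    [0, 0, 0],
    [0, 0, 0]
  ],
  "jaw": [1, 1, 1, 1, 1, 1, 1]
}}

```text
time_s: 11.6
tcp_pos: [0.5502, -0.0083, 0.0316]
eef_rot: [179.8, -0.1, -86.5]
contact_force: [-0.4, -0.4, -0.7]
gripper_width: 0.0215
```

Run:
```python
from plan import *
s=r.capture("scene");crop(s,260,380,170,290,5,"s9.png")
print(plates(s,x=(.42,.69),y=(.0,.28),lo=60))
p,y=stand((.544,.127),3.4,.015)
plan([(*p,.0306,y)],jaw=1)
```

```text
[(633, 216, 62.9, 61.9, 8.9), (544, 127, 65.0, 63.6, 3.4), (458, 205, 64.1, 64.7, -10.4), (553, 45, 52.9, 93.7, 1.9)]
pos [ 0.5512 -0.0081  0.0327] [179.9  -0.  -86.5] w 0.0217 F [ 0.35  0.05 -0.41] t 11.65 rows 1
{"slide": [[0.007, -0.008, 0.021]], "turn": [[0.0006, -0.0004, 0.0015]], "jaw": [1]}
```

View pics/s9.png

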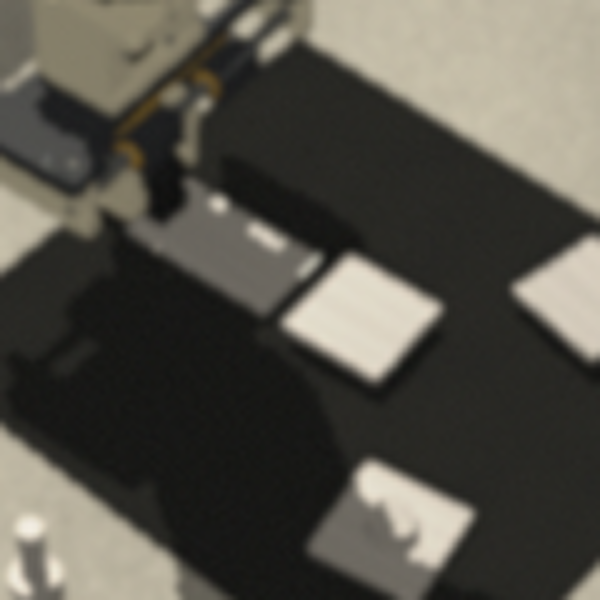

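Emit:
{"name": "apply_moves", "arguments": {
  "slide": [
    [-0.05, 0, 0.025],
    [-0.05, 0, 0],
    [-0.05, 0, 0],
    [-0.05, 0, 0],
    [-0.04, 0, 0],
    [-0.02, 0, 0],
    [0, 0, 0]
  ],
  "turn": [
    [0, 0, 0],
    [0, 0, 0],
    [0, 0, 0],
    [0, 0, 0],
    [0, 0, 0],
    [0, 0, 0],
    [0, 0, 0]
  ],
  "jaw": [1, 1, 1, 1, 1, 1, 1]
}}

```text
time_s: 12.35
tcp_pos: [0.5495, 0.018, 0.0303]
eef_rot: [-180.0, 0.0, -86.5]
contact_force: [0.1, -0.4, -1.3]
gripper_width: 0.0219
```

Run:
```python
from plan import *
s=r.capture("scene");crop(s,260,380,170,290,5,"s10.png")
p,y=stand((.544,.127),3.4,.015)
plan([(*p,.0306,y)],jaw=1)
```

```text
pos [0.5494 0.0178 0.0303] [180.   -0.  -86.5] w 0.0216 F [ 0.23 -1.36 -1.09] t 12.4 rows 1
{"slide": [[0.267, -0.01, -0.003]], "turn": [[0.0, 0.0, 0.0013]], "jaw": [1]}
```

View pics/s10.png

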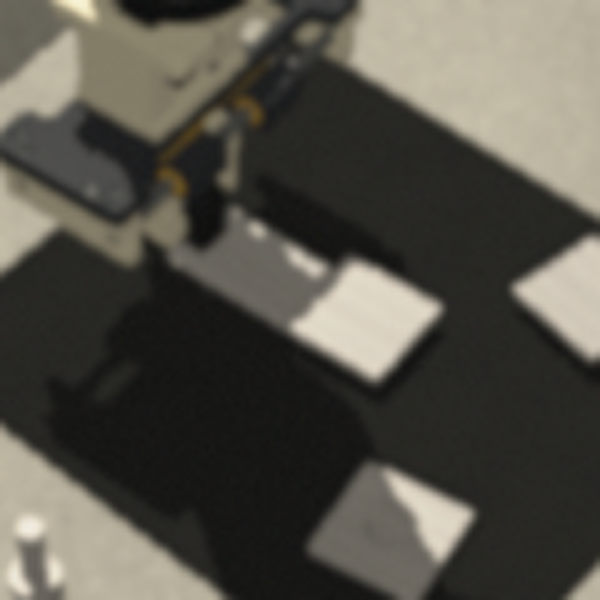

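Run:
```python
from plan import *
s=r.capture("scene");crop(s,290,355,200,255,10,"s10z.png")
p=w2px(s,[(.544-.028*np.cos(.06)+.028*.06, .127-.028,z) for z in(.011,.016)]);print(p)
a=np.radians(3.4);u=np.array([-np.sin(a),np.cos(a)]);v=np.array([np.cos(a),np.sin(a)])
for sg in(-1,1):
  q=np.array([.544,.127])-.028*u+sg*.028*v
  print([(np.array(w2px(s,[(*q,z)])[0])-[290,200])*10 for z in (.003,.0085,.011,.016)])
```

```text
[[329.73883355 222.35244681]
 [329.81047945 221.0507556 ]]
[array([391.37127836, 240.95464618]), array([392.13557941, 226.76628358]), array([392.48465354, 220.28612733]), array([393.1859472, 207.2674239])]
[array([258.4005916 , 377.67702573]), array([258.73623083, 363.57302249]), array([258.88954456, 357.13057707]), array([259.1975904 , 344.18608426])]
```

View pics/s10z.png

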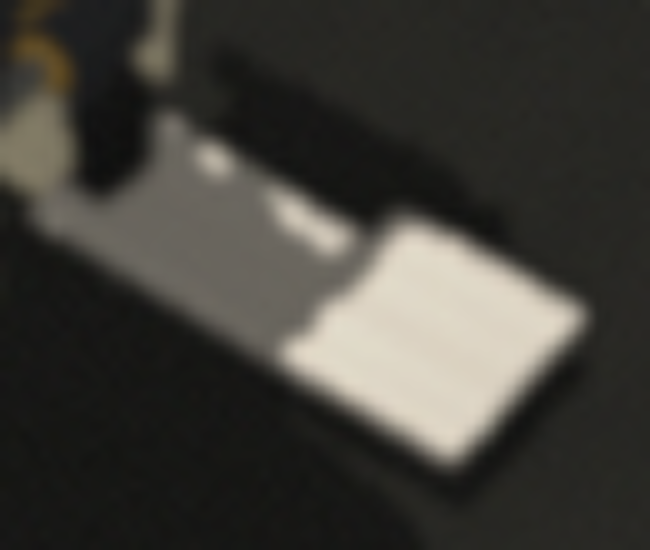

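Emit:
{"name": "apply_moves", "arguments": {
  "slide": [
    [0, 0, -0.04],
    [-0.012, 0, -0.032],
    [-0.013, 0, -0.032],
    [-0.02, 0, -0.03],
    [-0.023, 0, -0.03],
    [-0.028, 0, -0.044],
    [-0.03, 0, -0.044],
    [0, 0, 0]
  ],
  "turn": [
    [0, 0, 0],
    [0, 0, 0],
    [0, 0, 0],
    [0, 0, 0],
    [0, 0, 0],
    [0, 0, 0],
    [0, 0, 0],
    [0, 0, 0]
  ],
  "jaw": [1, 1, 1, 1, 1, 1, 1, 1]
}}

```text
time_s: 13.25
tcp_pos: [0.5492, 0.0308, 0.0563]
eef_rot: [-179.9, 0.0, -86.5]
contact_force: [-0.2, -0.4, -1.4]
gripper_width: 0.0216
```

Run:
```python
from plan import *
s=r.capture("scene");crop(s,260,380,170,290,5,"s11.png")
```

```text
(no output)
```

View pics/s11.png

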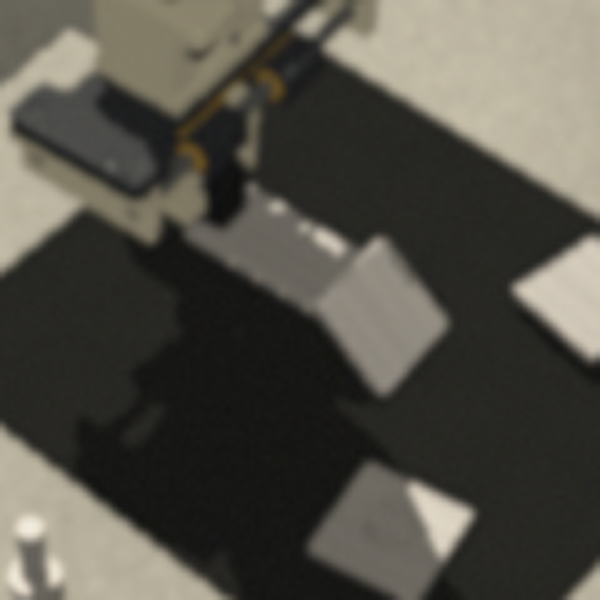

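Emit:
{"name": "apply_moves", "arguments": {
  "slide": [
    [-0.043, 0, -0.04],
    [-0.044, 0, -0.04],
    [-0.052, 0, -0.027],
    [-0.052, 0, -0.027],
    [-0.076, 0, -0.02],
    [-0.078, 0, -0.01],
    [-0.08, 0, 0],
    [-0.06, 0, 0]
  ],
  "turn": [
    [0, 0, 0],
    [0, 0, 0],
    [0, 0, 0],
    [0, 0, 0],
    [0, 0, 0],
    [0, 0, 0],
    [0, 0, 0],
    [0, 0, 0]
  ],
  "jaw": [1, 1, 1, 1, 1, 1, 1, 1]
}}

```text
time_s: 14.1
tcp_pos: [0.5457, 0.0795, 0.0718]
eef_rot: [180.0, 0.0, -86.5]
contact_force: [-0.1, 0.0, -1.0]
gripper_width: 0.0215
```

Emit:
{"name": "apply_moves", "arguments": {
  "slide": [
    [0, 0, -0.2],
    [0.3, 0, -0.2],
    [0, 0, 0]
  ],
  "turn": [
    [0, 0, 0],
    [0, 0, 0],
    [0, 0, 0]
  ],
  "jaw": [1, 1, 1]
}}

```text
time_s: 14.4
tcp_pos: [0.5488, 0.0479, 0.1141]
eef_rot: [-179.8, 0.0, -86.5]
contact_force: [0.2, -0.4, -0.5]
gripper_width: 0.0219
```

Run:
```python
from plan import *
s=r.capture("scene");crop(s,200,500,140,340,2.5,"s12.png")
print(plates(s,x=(.42,.69),y=(.0,.28),lo=60))
p,y=stand((.458,.2055),-10.4,.015);print(p,y)
plan([(*p,.10,y),(*p,.0306,y)],jaw=1)
```

```text
[(632, 217, 62.6, 59.1, 8.9), (545, 196, 63.9, 61.6, 2.8), (458, 205, 63.5, 64.1, -10.4), (493, 52, 57.0, 107.4, 1.3)]
[0.4334494  0.07173428] -100.4
pos [0.5482 0.0485 0.1129] [-179.9    0.   -86.6] w 0.0217 F [-0.89  0.79 -1.25] t 14.45 rows 5
{"slide": [[-0.1, 0.377, 0.042], [-0.07, 0.384, 0.043], [-0.039, 0.388, 0.043], [0.0, 0.0, 0.347], [0.0, 0.0, 0.347]], "turn": [[-0.0004, 0.0002, 0.0536], [-0.0004, 0.0002, 0.0536], [-0.0004, 0.0002, 0.0536], [-0.0001, 0.0, 0.0], [-0.0001, 0.0, 0.0]], "jaw": [1, 1, 1, 1, 1]}
```

View pics/s12.png

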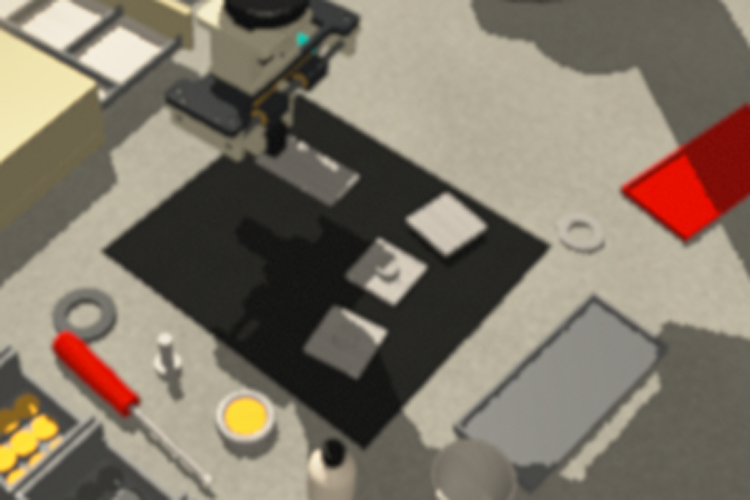

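Emit:
{"name": "apply_moves", "arguments": {
  "slide": [
    [-0.1, 0.38, 0.04],
    [-0.07, 0.385, 0.04],
    [-0.04, 0.39, 0.05],
    [0, 0, 0.3],
    [0, 0, 0.3],
    [0, 0, 0.06],
    [0, 0, 0]
  ],
  "turn": [
    [0, 0, 0.054],
    [0, 0, 0.054],
    [0, 0, 0.054],
    [0, 0, 0],
    [0, 0, 0],
    [0, 0, 0],
    [0, 0, 0]
  ],
  "jaw": [1, 1, 1, 1, 1, 1, 1]
}}

```text
time_s: 15.15
tcp_pos: [0.4315, 0.0718, 0.0319]
eef_rot: [179.9, -0.1, -100.4]
contact_force: [0.3, 0.8, -0.5]
gripper_width: 0.0217
```

Run:
```python
from plan import *
s=r.capture("scene");crop(s,300,420,150,270,5,"s13.png")
print(plates(s,x=(.42,.69),y=(.0,.28),lo=60))
p,y=stand((.458,.2055),-10.4,.015)
plan([(*p,.0306,y)],jaw=1)
```

```text
[(633, 216, 63.2, 61.6, 9.3), (547, 196, 60.8, 60.5, 3.1), (458, 205, 63.3, 63.0, -11.1), (445, 104, 129.9, 49.8, -10.7), (456, 28, 58.3, 33.0, -10.4)]
pos [0.4323 0.0722 0.0328] [ 1.799e+02 -1.000e-01 -1.004e+02] w 0.0217 F [ 0.76  0.16 -0.43] t 15.2 rows 1
{"slide": [[0.002, -0.012, 0.022]], "turn": [[0.0006, -0.0008, -0.0002]], "jaw": [1]}
```

View pics/s13.png

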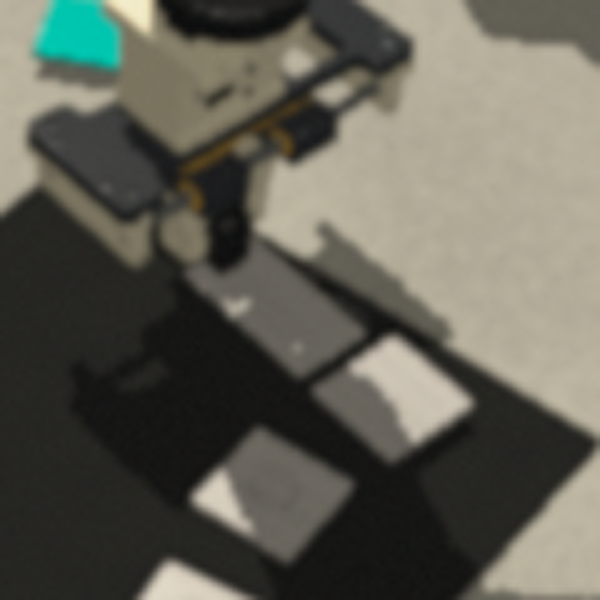

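Emit:
{"name": "apply_moves", "arguments": {
  "slide": [
    [-0.05, -0.01, 0.025],
    [-0.05, 0, 0],
    [-0.05, 0, 0],
    [-0.05, 0, 0],
    [-0.04, 0, 0],
    [-0.02, 0, 0],
    [0, 0, 0]
  ],
  "turn": [
    [0, 0, 0],
    [0, 0, 0],
    [0, 0, 0],
    [0, 0, 0],
    [0, 0, 0],
    [0, 0, 0],
    [0, 0, 0]
  ],
  "jaw": [1, 1, 1, 1, 1, 1, 1]
}}

```text
time_s: 15.9
tcp_pos: [0.438, 0.0978, 0.0304]
eef_rot: [-180.0, 0.0, -100.4]
contact_force: [-0.4, 0.3, -1.0]
gripper_width: 0.0213
```

Run:
```python
from plan import *
s=r.capture("scene");crop(s,320,420,180,260,6,"s14.png")
print(r.get_state()["tcp_pos"],r.get_state()["contact_force"])
```

```text
[0.43791585 0.09750665 0.0303455 ] [ 0.06727317  0.54364101 -1.29688077]
```

View pics/s14.png

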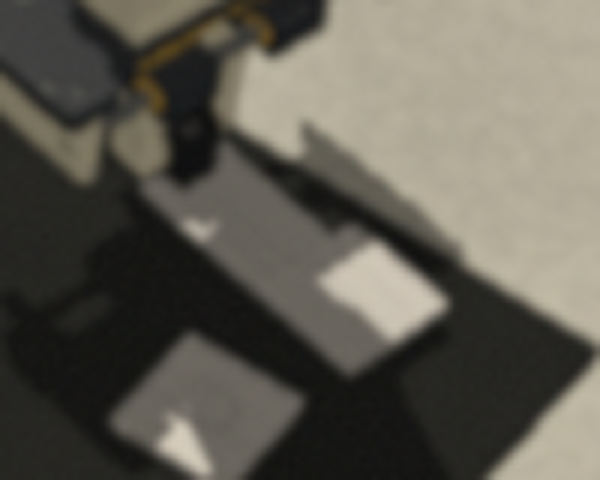

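Blade is under plate C (plate spans about (350,225)–(350,375) in the crop), and the plate hasn't shifted. Lifting.

Emit:
{"name": "apply_moves", "arguments": {
  "slide": [
    [0, 0, -0.04],
    [-0.012, 0, -0.032],
    [-0.013, 0, -0.032],
    [-0.02, 0, -0.03],
    [-0.023, 0, -0.03],
    [-0.028, 0, -0.044],
    [-0.03, 0, -0.044],
    [0, 0, 0]
  ],
  "turn": [
    [0, 0, 0],
    [0, 0, 0],
    [0, 0, 0],
    [0, 0, 0],
    [0, 0, 0],
    [0, 0, 0],
    [0, 0, 0],
    [0, 0, 0]
  ],
  "jaw": [1, 1, 1, 1, 1, 1, 1, 1]
}}

```text
time_s: 16.75
tcp_pos: [0.4408, 0.1105, 0.0563]
eef_rot: [-179.9, 0.0, -100.4]
contact_force: [0.9, 0.6, -2.1]
gripper_width: 0.0216
```

Run:
```python
from plan import *
s=r.capture("scene");crop(s,320,420,180,260,6,"s15.png")
```

```text
(no output)
```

View pics/s15.png

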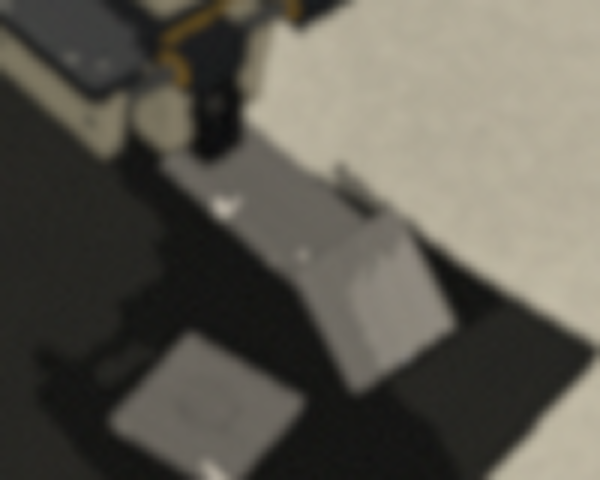

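Emit:
{"name": "apply_moves", "arguments": {
  "slide": [
    [-0.043, 0, -0.04],
    [-0.044, 0, -0.04],
    [-0.052, 0, -0.027],
    [-0.052, 0, -0.027],
    [-0.076, 0, -0.02],
    [-0.078, 0, -0.01],
    [-0.08, 0, 0],
    [-0.06, 0, 0]
  ],
  "turn": [
    [0, 0, 0],
    [0, 0, 0],
    [0, 0, 0],
    [0, 0, 0],
    [0, 0, 0],
    [0, 0, 0],
    [0, 0, 0],
    [0, 0, 0]
  ],
  "jaw": [1, 1, 1, 1, 1, 1, 1, 1]
}}

```text
time_s: 17.6
tcp_pos: [0.4493, 0.1585, 0.0719]
eef_rot: [-180.0, 0.0, -100.4]
contact_force: [-0.5, 1.5, -1.0]
gripper_width: 0.0216
```

Emit:
{"name": "apply_moves", "arguments": {
  "slide": [
    [0, 0, -0.2],
    [0.3, 0, -0.3],
    [0, 0, -0.2],
    [0, 0, 0]
  ],
  "turn": [
    [0, 0, 0],
    [0, 0, 0],
    [0, 0, 0],
    [0, 0, 0]
  ],
  "jaw": [1, 1, 1, 1]
}}

```text
time_s: 18.0
tcp_pos: [0.445, 0.1288, 0.1446]
eef_rot: [-179.8, 0.2, -100.4]
contact_force: [0.4, 0.7, -2.3]
gripper_width: 0.0216
```

Run:
```python
from plan import *
s=r.capture("scene");crop(s,200,500,140,340,2.5,"s16.png")
print(r.get_state()["joints"].round(1))
plan([(.50,.2,.17,240),(.523,.385,.14,175.5)],jaw=1)
```

```text
[ 40.6   5.6 -33.2   0.  -51.  -51.1]
pos [0.4443 0.1287 0.143 ] [-1.799e+02  1.000e-01 -1.004e+02] w 0.0215 F [-0.85 -0.   -0.96] t 18.05 rows 12
{"slide": [[-0.268, -0.14, -0.089], [-0.282, -0.108, -0.089], [-0.292, -0.076, -0.09], [-0.191, 0.081, 0.033], [-0.179, 0.104, 0.033], [-0.165, 0.125, 0.033], [-0.148, 0.145, 0.033], [-0.129, 0.162, 0.033]], "turn": [[-0.0003, 0.0006, 0.0759], [-0.0003, 0.0006, 0.0759], [-0.0003, 0.0006, 0.0759], [0.0, 0.0, 0.0834], [0.0, 0.0, 0.0834], [0.0, 0.0, 0.0834], [0.0, 0.0, 0.0834], [0.0, 0.0, 0.0834]], "jaw": [1, 1, 1, 1, 1, 1, 1, 1]}
{"slide": [[-0.107, 0.177, 0.033], [-0.084, 0.189, 0.033], [-0.06, 0.198, 0.033], [-0.035, 0.204, 0.033]], "turn": [[0.0, 0.0, 0.0834], [0.0, 0.0, 0.0834], [0.0, 0.0, 0.0834], [0.0, 0.0, 0.0834]], "jaw": [1, 1, 1, 1]}
```

View pics/s16.png

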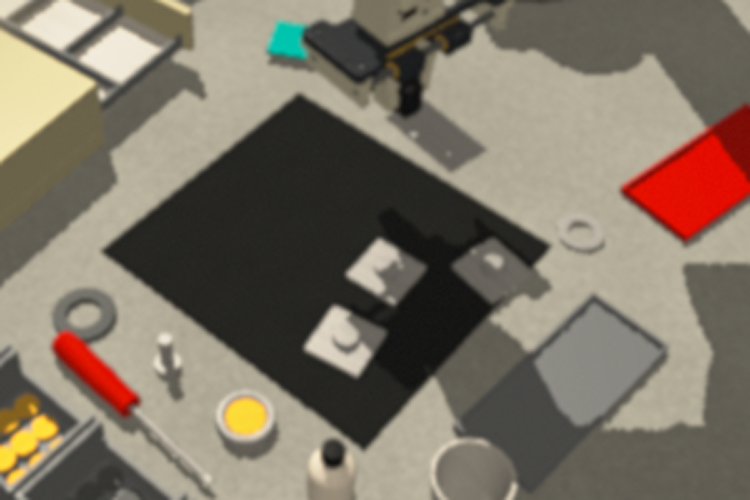

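Emit:
{"name": "apply_moves", "arguments": {
  "slide": [
    [-0.27, -0.14, -0.09],
    [-0.28, -0.11, -0.09],
    [-0.29, -0.08, -0.09],
    [-0.19, 0.08, 0.03],
    [-0.18, 0.1, 0.03],
    [-0.17, 0.13, 0.03],
    [-0.15, 0.15, 0.03],
    [-0.13, 0.16, 0.03]
  ],
  "turn": [
    [0, 0, 0.076],
    [0, 0, 0.076],
    [0, 0, 0.076],
    [0, 0, 0.083],
    [0, 0, 0.083],
    [0, 0, 0.083],
    [0, 0, 0.083],
    [0, 0, 0.083]
  ],
  "jaw": [1, 1, 1, 1, 1, 1, 1, 1]
}}

```text
time_s: 18.85
tcp_pos: [0.5124, 0.3036, 0.1519]
eef_rot: [-180.0, -0.1, -156.0]
contact_force: [0.2, -0.4, -1.5]
gripper_width: 0.0215
```

Emit:
{"name": "apply_moves", "arguments": {
  "slide": [
    [-0.11, 0.18, 0.03],
    [-0.08, 0.19, 0.03],
    [-0.06, 0.2, 0.03],
    [-0.04, 0.2, 0.03],
    [0, 0, 0],
    [0, 0, 0]
  ],
  "turn": [
    [0, 0, 0.083],
    [0, 0, 0.083],
    [0, 0, 0.083],
    [0, 0, 0.083],
    [0, 0, 0],
    [0, 0, 0]
  ],
  "jaw": [1, 1, 1, 1, 1, 1]
}}

```text
time_s: 19.45
tcp_pos: [0.5223, 0.3851, 0.1398]
eef_rot: [-179.9, -0.1, 175.9]
contact_force: [0.0, 0.1, -0.6]
gripper_width: 0.0214
```

Run:
```python
from plan import *
s=r.capture("scene");crop(s,330,500,190,350,4,"s17.png")
plan([(.523,.386,.045,175.8)],jaw=1)
```

```text
pos [0.5224 0.3847 0.1404] [-1.799e+02 -1.000e-01  1.759e+02] w 0.0216 F [ 0.12 -0.38 -1.48] t 19.5 rows 3
{"slide": [[-0.002, 0.005, 0.318], [-0.002, 0.005, 0.318], [-0.002, 0.005, 0.318]], "turn": [[-0.0004, -0.0003, 0.0003], [-0.0004, -0.0003, 0.0003], [-0.0004, -0.0003, 0.0003]], "jaw": [1, 1, 1]}
```

View pics/s17.png

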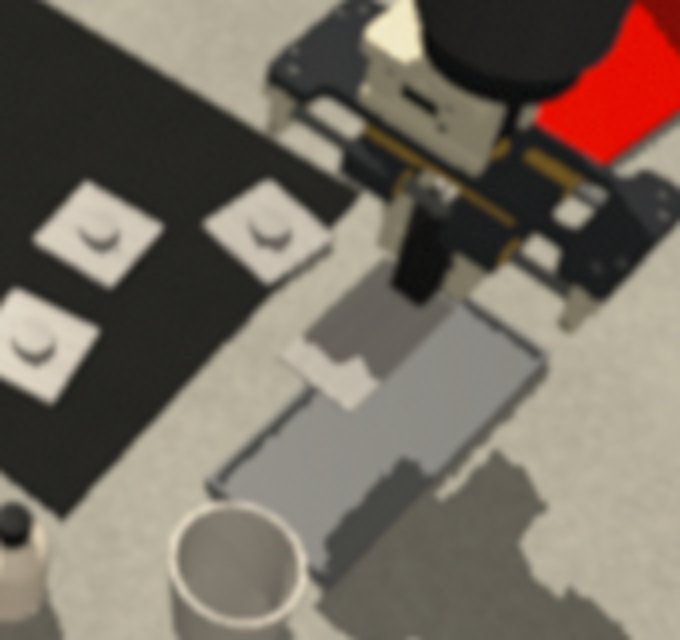

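Emit:
{"name": "apply_moves", "arguments": {
  "slide": [
    [0, 0, 0.3],
    [0, 0, 0.3],
    [0, 0, 0.3],
    [0, 0, 0.15],
    [0, 0, 0.05],
    [0, 0, 0]
  ],
  "turn": [
    [0, 0, 0],
    [0, 0, 0],
    [0, 0, 0],
    [0, 0, 0],
    [0, 0, 0],
    [0, 0, 0]
  ],
  "jaw": [1, 1, 1, 1, 1, 1]
}}

```text
time_s: 20.1
tcp_pos: [0.5232, 0.3848, 0.0319]
eef_rot: [-180.0, -0.0, 175.8]
contact_force: [0.8, 0.5, -0.5]
gripper_width: 0.0215
```

Run:
```python
from plan import *
s=r.capture("scene");crop(s,330,500,190,350,4,"s18.png")
plan([(.523,.386,.0286,175.8)],jaw=1)
```

```text
pos [0.5236 0.3853 0.0328] [180.    0.  175.8] w 0.0218 F [ 0.63  0.9  -1.14] t 20.15 rows 1
{"slide": [[0.006, 0.006, 0.042]], "turn": [[0.0005, 0.0005, 0.0]], "jaw": [1]}
```

View pics/s18.png

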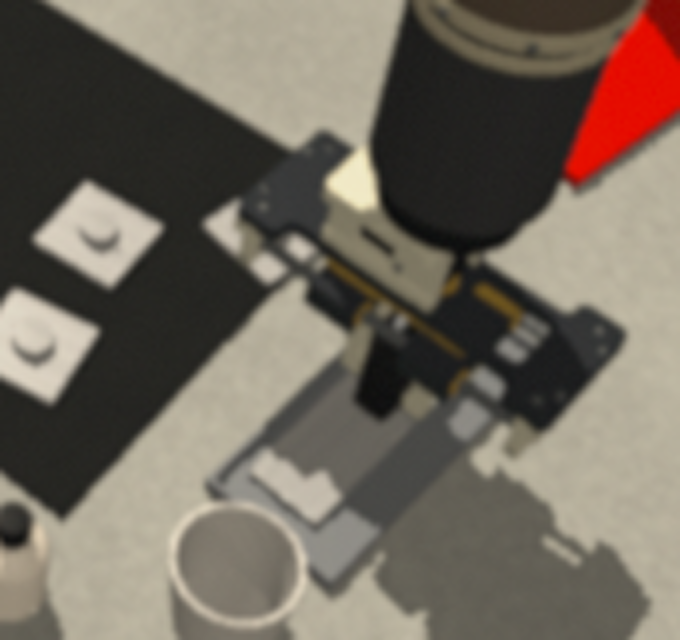

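Lifter sits over the tray floor, inside the walls. I'll lower the last few mm and release to a narrow opening.

Emit:
{"name": "apply_moves", "arguments": {
  "slide": [
    [0, 0, 0.025],
    [0, 0, 0.015],
    [0, 0, 0],
    [0, 0, 0],
    [0, 0, 0],
    [0, 0, 0],
    [0, 0, 0]
  ],
  "turn": [
    [0, 0, 0],
    [0, 0, 0],
    [0, 0, 0],
    [0, 0, 0],
    [0, 0, 0],
    [0, 0, 0],
    [0, 0, 0]
  ],
  "jaw": [1, 1, 1, 0.6, 0.6, 0.6, 0.6]
}}

```text
time_s: 20.85
tcp_pos: [0.5231, 0.385, 0.0281]
eef_rot: [180.0, 0.0, 175.8]
contact_force: [-0.1, -0.6, -0.7]
gripper_width: 0.0347
```

Emit:
{"name": "apply_moves", "arguments": {
  "slide": [
    [0, 0, -0.1],
    [0, 0, -0.3],
    [0, 0, -0.4],
    [0, 0, -0.4],
    [0, 0, 0]
  ],
  "turn": [
    [0, 0, 0],
    [0, 0, 0],
    [0, 0, 0],
    [0, 0, 0],
    [0, 0, 0]
  ],
  "jaw": [0.6, 0.6, 0.6, 0.6, 0.6]
}}

```text
time_s: 21.35
tcp_pos: [0.5257, 0.3874, 0.1555]
eef_rot: [179.5, 0.4, 175.8]
contact_force: [0.1, 0.3, -0.6]
gripper_width: 0.0353
```

Run:
```python
from plan import *
s=r.capture("scene");crop(s,250,500,170,350,3,"s19.png")
for z in(.008,):print(plates(s,z=z,x=(.42,.69),y=(.1,.34),lo=60))
for lo in(60,80):
  print(plates(s,z=.008,x=(.58,.69),y=(.1,.28),lo=lo),plates(s,z=.008,x=(.50,.59),y=(.1,.28),lo=lo))
P=depthpts(s)
R=r.get_state();print(R["tcp_pos"],R["gripper_width"],R["contact_force"])
```

```text
[(628, 213, 63.7, 62.2, 9.3), (540, 193, 64.5, 62.9, 2.7), (555, 287, 270.6, 105.7, 0.0)]
[(628, 213, 63.7, 62.2, 9.3)] [(540, 193, 64.5, 62.9, 2.7)]
[(628, 213, 61.6, 60.5, 9.3)] [(540, 193, 62.2, 60.7, 3.0)]
[0.52447583 0.38647967 0.15246001] 0.034910871561984656 [ 0.02434739  0.0769632  -1.04313368]
```

View pics/s19.png

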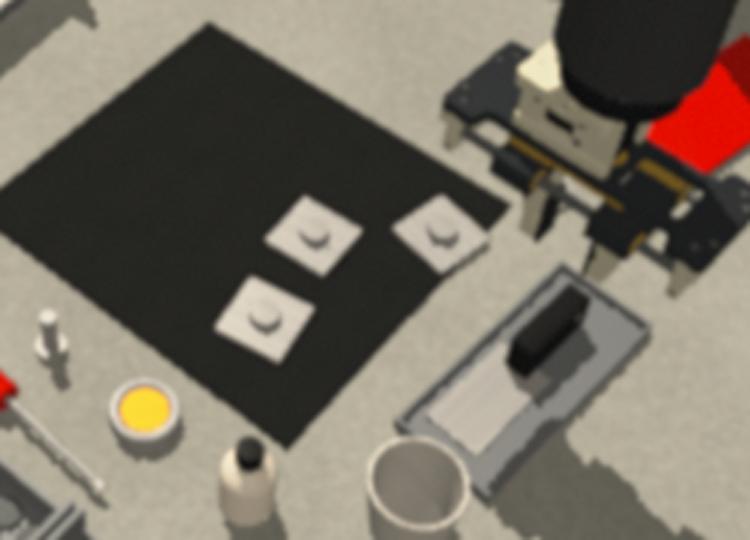

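Run:
```python
from plan import *
s=r.capture("scene")
f=lambda u,v:(250+u/3-.33,170+v/3-.33)
q=px2pl(s,[f(392,228),f(440,195),f(490,243),f(442,273)],.008);print(q[:,:2].round(4),q.mean(0))
print("bosses z=.016",px2pl(s,[f(265,313),f(314,232),f(443,229)],.016).round(4))
t=r.capture("top");crop(t,190,400,120,250,3,"t20.png")
w=r.capture("wrist");cv2.imwrite("pics/w20.png",w["pixels"])
```

```text
[[0.4927 0.2368]
 [0.4384 0.2469]
 [0.4535 0.3048]
 [0.5036 0.2923]] [0.47205511 0.27021696 0.008     ]
bosses z=.016 [[0.6291 0.2139 0.016 ]
 [0.5427 0.1951 0.016 ]
 [0.4724 0.2712 0.016 ]]
```

View pics/t20.png

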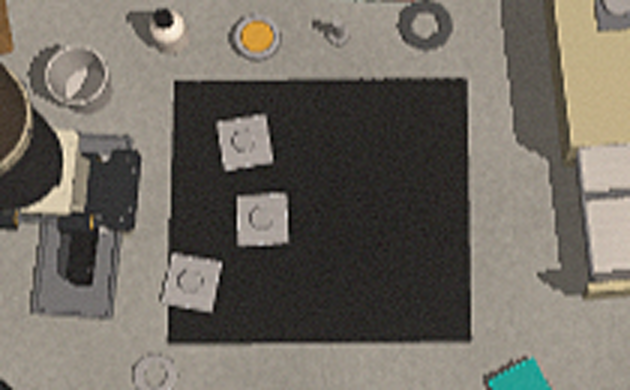

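View pics/w20.png

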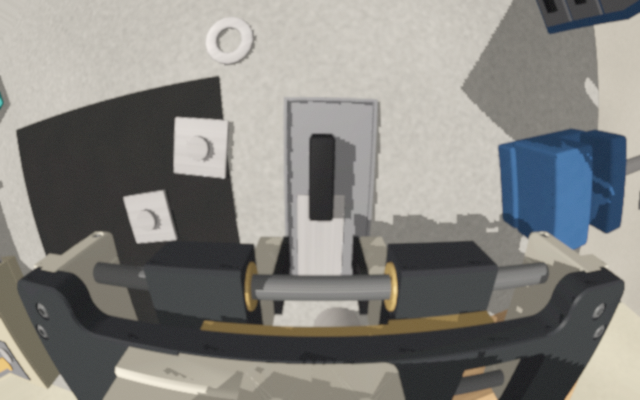

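Run:
```python
from plan import *
t=r.capture("top")
f=lambda u,v:(190+u/3-.33,120+v/3-.33)
print(px2pl(t,[f(243,140),f(261,217),f(190,280)],.016).round(4))
print([p for lo in(60,75) for p in plates(t,z=.008,x=(.43,.68),y=(.05,.285),lo=lo)])
w=r.capture("wrist")
print(fish2pl(w,[(198,149),(149,219)],.016).round(4))
```

```text
[[0.6269 0.214  0.016 ]
 [0.5392 0.1937 0.016 ]
 [0.4704 0.2703 0.016 ]]
[(469, 266, 51.0, 60.5, -11.1), (539, 193, 60.9, 57.6, 0.8), (627, 213, 60.9, 58.5, 9.1), (469, 266, 50.5, 59.0, -10.5), (539, 193, 60.1, 57.0, 0.7), (627, 213, 60.4, 57.3, 9.1)]
[[0.4705 0.2718 0.016 ]
 [0.5371 0.1993 0.016 ]]
```

Run:
```python
from plan import *
plan([(.628,.214,.12,-81)],jaw=.5)
```

```text
pos [0.5226 0.3844 0.1469] [-1.799e+02 -1.000e-01  1.758e+02] w 0.035 F [-0.35  0.27 -0.31] t 21.65 rows 13
{"slide": [[-0.091, -0.125, 0.021], [-0.072, -0.136, 0.021], [-0.053, -0.145, 0.021], [-0.032, -0.151, 0.021], [-0.011, -0.154, 0.021], [0.01, -0.154, 0.021], [0.031, -0.151, 0.021], [0.052, -0.145, 0.021]], "turn": [[0.0, -0.0001, -0.0924], [0.0, -0.0001, -0.0924], [0.0, -0.0001, -0.0924], [0.0, -0.0001, -0.0924], [0.0, -0.0001, -0.0924], [0.0, -0.0001, -0.0924], [0.0, -0.0001, -0.0924], [0.0, -0.0001, -0.0924]], "jaw": [0.5, 0.5, 0.5, 0.5, 0.5, 0.5, 0.5, 0.5]}
{"slide": [[0.071, -0.137, 0.021], [0.089, -0.126, 0.021], [0.106, -0.112, 0.021], [0.12, -0.096, 0.021], [0.133, -0.079, 0.021]], "turn": [[0.0, -0.0001, -0.0924], [0.0, -0.0001, -0.0924], [0.0, -0.0001, -0.0924], [0.0, -0.0001, -0.0924], [0.0, -0.0001, -0.0924]], "jaw": [0.5, 0.5, 0.5, 0.5, 0.5]}
```

Emit:
{"name": "apply_moves", "arguments": {
  "slide": [
    [-0.09, -0.12, 0.02],
    [-0.07, -0.14, 0.02],
    [-0.05, -0.14, 0.02],
    [-0.03, -0.15, 0.02],
    [-0.01, -0.15, 0.02],
    [0.01, -0.15, 0.02],
    [0.03, -0.15, 0.02],
    [0.05, -0.15, 0.02]
  ],
  "turn": [
    [0, 0, -0.092],
    [0, 0, -0.092],
    [0, 0, -0.092],
    [0, 0, -0.092],
    [0, 0, -0.092],
    [0, 0, -0.092],
    [0, 0, -0.092],
    [0, 0, -0.092]
  ],
  "jaw": [0.54, 0.54, 0.54, 0.54, 0.54, 0.54, 0.54, 0.54]
}}

```text
time_s: 22.45
tcp_pos: [0.5867, 0.2802, 0.1306]
eef_rot: [180.0, -0.1, -120.6]
contact_force: [0.5, 1.2, 0.2]
gripper_width: 0.0404
```

Emit:
{"name": "apply_moves", "arguments": {
  "slide": [
    [0.07, -0.14, 0.02],
    [0.09, -0.13, 0.02],
    [0.11, -0.11, 0.02],
    [0.12, -0.1, 0.02],
    [0.13, -0.08, 0.02],
    [0, 0, 0],
    [0, 0, 0]
  ],
  "turn": [
    [0, 0, -0.093],
    [0, 0, -0.093],
    [0, 0, -0.093],
    [0, 0, -0.093],
    [0, 0, -0.093],
    [0, 0, 0],
    [0, 0, 0]
  ],
  "jaw": [0.54, 0.54, 0.54, 0.54, 0.54, 0.54, 0.54]
}}

```text
time_s: 23.15
tcp_pos: [0.6279, 0.2146, 0.1209]
eef_rot: [179.9, -0.0, -81.2]
contact_force: [0.3, 0.0, -0.5]
gripper_width: 0.0401
```

Run:
```python
from plan import *
plan([(.628,.214,.06,-81),(.628,.214,.0235,-81,.02)],jaw=.54)
w=r.capture("wrist");cv2.imwrite("pics/w21.png",w["pixels"])
s=r.capture("scene");crop(s,250,500,170,350,3,"s21.png")
print(plates(s,z=.008,x=(.58,.69),y=(.1,.28)),plates(s,z=.008,x=(.50,.59),y=(.1,.28)))
```

```text
pos [0.6279 0.2146 0.1209] [179.9  -0.  -81.2] w 0.0401 F [ 0.33  0.03 -0.51] t 23.15 rows 4
{"slide": [[0.003, -0.001, 0.305], [0.003, 0.0, 0.305], [0.0, 0.0, 0.182], [0.0, 0.0, 0.182]], "turn": [[0.0005, -0.0002, -0.0013], [0.0005, -0.0002, -0.0013], [0.0, 0.0, 0.0], [0.0, 0.0, 0.0]], "jaw": [0.54, 0.54, 0.54, 0.54]}
[(626, 172, 80.8, 141.8, 9.3), (591, 135, 22.9, 71.6, 0.4)] [(540, 197, 64.3, 55.1, 2.7), (571, 135, 71.6, 38.2, -0.1), (521, 124, 44.0, 51.1, 1.7)]
```

View pics/w21.png

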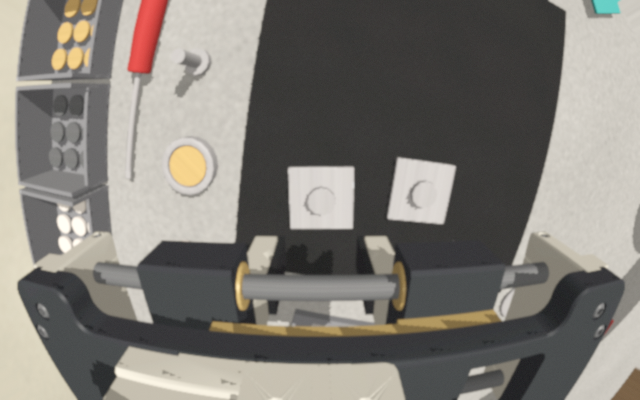

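View pics/s21.png

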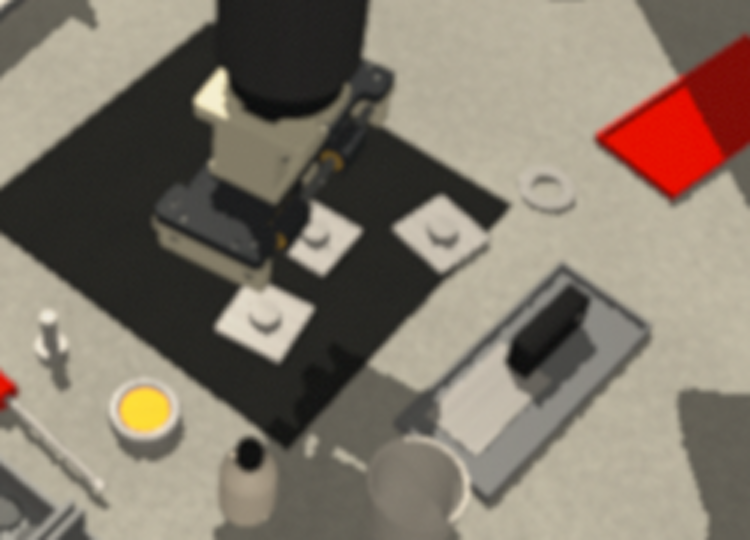

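Run:
```python
from plan import *
w=r.capture("wrist")
print(fish2pl(w,[(321,200),(424,193)],.016).round(4), r.get_state()["tcp_pos"])
```

```text
[[0.6279 0.2129 0.016 ]
 [0.54   0.1927 0.016 ]] [0.62786247 0.21548977 0.12169723]
```

Emit:
{"name": "apply_moves", "arguments": {
  "slide": [
    [0.01, 0, 0.3],
    [0, 0, 0.3],
    [0, 0, 0.2],
    [0, 0, 0.15],
    [0, 0, 0.02],
    [0, 0, 0]
  ],
  "turn": [
    [0, 0, 0],
    [0, 0, 0],
    [0, 0, 0],
    [0, 0, 0],
    [0, 0, 0],
    [0, 0, 0]
  ],
  "jaw": [0.54, 0.54, 0.54, 0.54, 0.54, 0.54]
}}

```text
time_s: 23.9
tcp_pos: [0.6285, 0.2143, 0.0251]
eef_rot: [180.0, -0.0, -81.0]
contact_force: [0.7, 1.0, 0.1]
gripper_width: 0.0402
```

Run:
```python
from plan import *
plan([(.628,.2135,.0235,-81)],jaw=.54)
w=r.capture("wrist");cv2.imwrite("pics/w22.png",w["pixels"][100:400])
```

```text
pos [0.6285 0.2143 0.0251] [180.  -0. -81.] w 0.0402 F [0.7  0.97 0.06] t 23.9 rows 1
{"slide": [[0.007, 0.006, 0.016]], "turn": [[0.0, -0.0002, 0.0001]], "jaw": [0.54]}
```

View pics/w22.png

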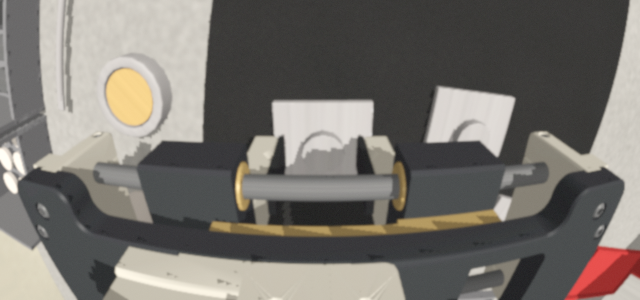

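Emit:
{"name": "apply_moves", "arguments": {
  "slide": [
    [0, 0, 0.015],
    [0, 0, 0],
    [0, 0, 0],
    [0, 0, 0],
    [0, 0, -0.05],
    [0, 0, -0.3],
    [0, 0, -0.4],
    [0, 0, 0]
  ],
  "turn": [
    [0, 0, 0],
    [0, 0, 0],
    [0, 0, 0],
    [0, 0, 0],
    [0, 0, 0],
    [0, 0, 0],
    [0, 0, 0],
    [0, 0, 0]
  ],
  "jaw": [0.54, 1, 1, 1, 1, 1, 1, 1],
  "newtons": 40
}}

```text
time_s: 24.75
tcp_pos: [0.6316, 0.2156, 0.1047]
eef_rot: [-179.5, 0.1, -80.9]
contact_force: [0.7, 0.3, -0.5]
gripper_width: 0.0223
```

Run:
```python
from plan import *
s=r.capture("scene");crop(s,250,500,170,350,3,"s23.png")
plan([(.52,-.05,.17,-85),(.502,-.204,.15,-85)],jaw=1)
```

```text
pos [0.6302 0.2151 0.1021] [-1.797e+02  1.000e-01 -8.100e+01] w 0.0218 F [-0.79  0.51 -0.85] t 24.8 rows 11
{"slide": [[0.349, 0.214, -0.099], [0.351, 0.211, -0.099], [0.353, 0.207, -0.099], [0.355, 0.204, -0.098], [0.358, 0.2, -0.098], [0.36, 0.197, -0.098], [0.362, 0.193, -0.098], [0.38, 0.078, 0.05]], "turn": [[-0.0005, 0.0002, 0.0067], [-0.0005, 0.0002, 0.0067], [-0.0005, 0.0002, 0.0067], [-0.0005, 0.0002, 0.0067], [-0.0005, 0.0002, 0.0067], [-0.0005, 0.0002, 0.0067], [-0.0005, 0.0002, 0.0067], [-0.0001, 0.0001, 0.0]], "jaw": [1, 1, 1, 1, 1, 1, 1, 1]}
{"slide": [[0.38, 0.078, 0.05], [0.38, 0.078, 0.05], [0.38, 0.078, 0.05]], "turn": [[-0.0001, 0.0001, 0.0], [-0.0001, 0.0001, 0.0], [-0.0001, 0.0001, 0.0]], "jaw": [1, 1, 1]}
```

View pics/s23.png

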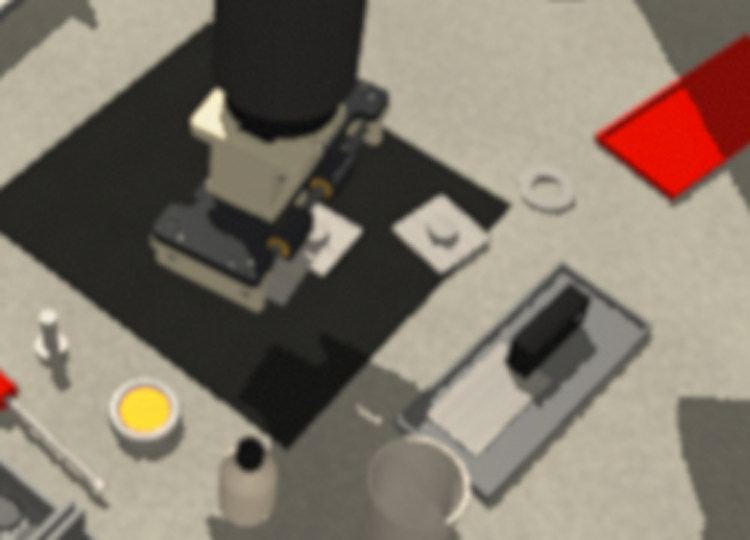

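Emit:
{"name": "apply_moves", "arguments": {
  "slide": [
    [0.35, 0.21, -0.1],
    [0.35, 0.21, -0.1],
    [0.35, 0.21, -0.1],
    [0.36, 0.2, -0.1],
    [0.36, 0.2, -0.1],
    [0.36, 0.2, -0.1],
    [0.36, 0.19, -0.1],
    [0.38, 0.08, 0.05]
  ],
  "turn": [
    [0, 0, 0.007],
    [0, 0, 0.007],
    [0, 0, 0.007],
    [0, 0, 0.007],
    [0, 0, 0.007],
    [0, 0, 0.007],
    [0, 0, 0.006],
    [0, 0, 0]
  ],
  "jaw": [1, 1, 1, 1, 1, 1, 1, 1]
}}

```text
time_s: 25.6
tcp_pos: [0.5129, -0.0906, 0.1649]
eef_rot: [-179.9, 0.0, -85.1]
contact_force: [1.2, -0.1, -0.6]
gripper_width: 0.0221
```

Emit:
{"name": "apply_moves", "arguments": {
  "slide": [
    [0.38, 0.08, 0.05],
    [0.38, 0.08, 0.05],
    [0.38, 0.08, 0.05],
    [0, 0, 0],
    [0, 0, 0]
  ],
  "turn": [
    [0, 0, 0],
    [0, 0, 0],
    [0, 0, 0],
    [0, 0, 0],
    [0, 0, 0]
  ],
  "jaw": [1, 1, 1, 1, 1]
}}

```text
time_s: 26.1
tcp_pos: [0.4987, -0.2058, 0.1475]
eef_rot: [179.9, 0.0, -85.3]
contact_force: [0.5, 1.1, -0.8]
gripper_width: 0.0221
```

Run:
```python
from plan import *
w=r.capture("wrist");cv2.imwrite("pics/w24.png",w["pixels"])
s=r.capture("scene");crop(s,90,340,60,240,3,"s24.png")
plan([(.502,-.204,.15,-85)],jaw=1)
```

```text
pos [ 0.4994 -0.2046  0.1481] [180.    0.  -85.1] w 0.0219 F [-0.47  0.13 -1.94] t 26.2 rows 1
{"slide": [[-0.003, -0.026, -0.019]], "turn": [[0.0004, 0.0002, -0.0015]], "jaw": [1]}
```

View pics/w24.png

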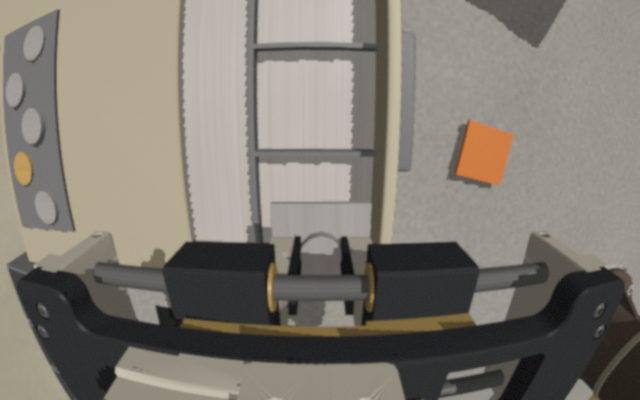

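View pics/s24.png

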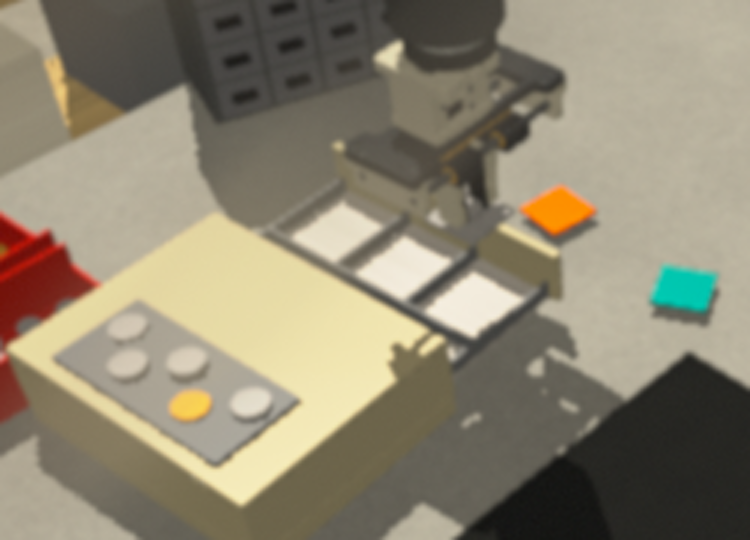

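Run:
```python
from plan import *
w=r.capture("wrist")
print("div tops",fish2pl(w,[(257,152),(375,153),(257,46),(377,46)],.0455).round(4)[:,:2])
print("backwall top bay1",fish2pl(w,[(252,100),(251,200)],.0455).round(4)[:,:2])
print("panel top edges inner/outer",fish2pl(w,[(388,100),(400,100),(383,220)],.0795).round(4)[:,:2])
s=r.capture("scene")
f=lambda u,v:(90+u/3-.33,60+v/3-.33)
print("scene back wall top corners",px2pl(s,[f(268,232),f(346,272),f(417,308),f(550,290)],.0455).round(4)[:,:2])
print(px2pl(s,[f(406,219),f(474,258)],.0455).round(4)[:,:2])
```

```text
div tops [[ 0.555  -0.2441]
 [ 0.4592 -0.2513]
 [ 0.5609 -0.3305]
 [ 0.4664 -0.3383]]
backwall top bay1 [[ 0.5615 -0.2862]
 [ 0.5588 -0.2026]]
panel top edges inner/outer [[ 0.4608 -0.294 ]
 [ 0.4523 -0.2952]
 [ 0.4529 -0.2067]]
scene back wall top corners [[ 0.5762 -0.4157]
 [ 0.5654 -0.3144]
 [ 0.5558 -0.2276]
 [ 0.4582 -0.1539]]
[[ 0.4754 -0.3313]
 [ 0.4726 -0.2395]]
```

Emit:
{"name": "apply_moves", "arguments": {
  "slide": [
    [0, -0.04, 0.2],
    [0, 0, 0.3],
    [0, 0, 0.3],
    [0, 0, 0.1],
    [0, 0, 0.05],
    [0, 0, 0],
    [0, 0, 0]
  ],
  "turn": [
    [0, 0, 0],
    [0, 0, 0],
    [0, 0, 0],
    [0, 0, 0],
    [0, 0, 0],
    [0, 0, 0],
    [0, 0, 0]
  ],
  "jaw": [1, 1, 1, 1, 1, 1, 1]
}}

```text
time_s: 27.0
tcp_pos: [0.5046, -0.2046, 0.0547]
eef_rot: [-179.9, -0.0, -85.1]
contact_force: [-0.9, -0.6, -1.0]
gripper_width: 0.022
```

Run:
```python
from plan import *
w=r.capture("wrist");cv2.imwrite("pics/w25.png",w["pixels"])
s=r.capture("scene");crop(s,150,340,80,220,4,"s25.png")
plan([(.505,-.204,.0515,-85)],jaw=1)
```

```text
pos [ 0.5045 -0.2047  0.0547] [-179.9   -0.   -85.1] w 0.0218 F [-1.05  0.21 -1.29] t 27.1 rows 1
{"slide": [[-0.007, -0.006, 0.032]], "turn": [[-0.0015, -0.0003, -0.0013]], "jaw": [1]}
```

View pics/w25.png

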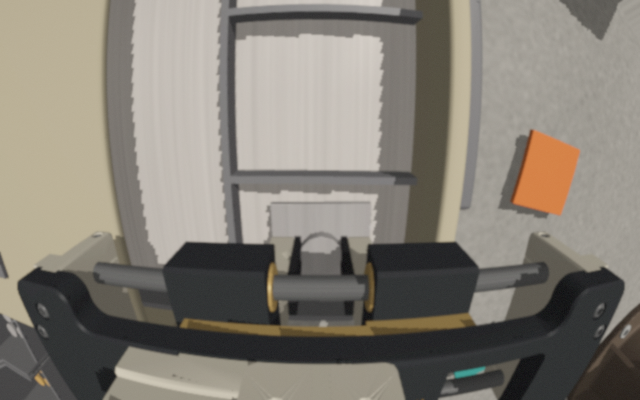

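View pics/s25.png

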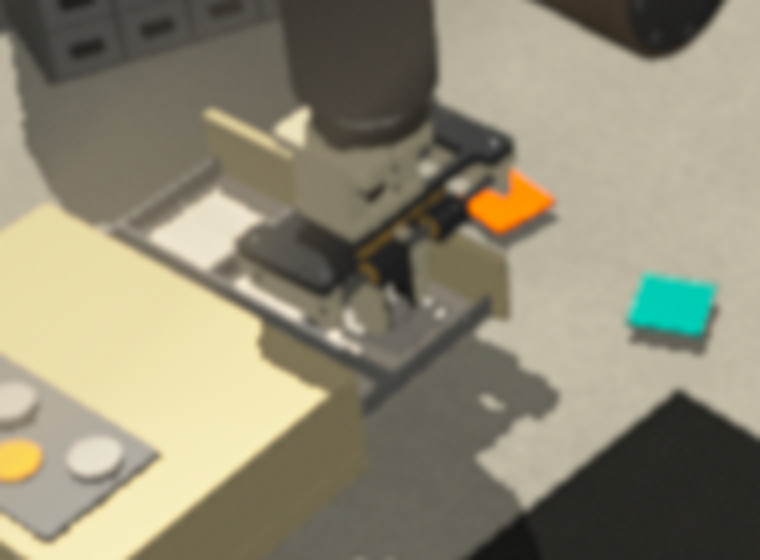

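Emit:
{"name": "apply_moves", "arguments": {
  "slide": [
    [0, 0, 0.03],
    [0, 0, 0.01],
    [0, 0, 0],
    [0, 0, 0],
    [0, 0, 0],
    [0, 0, 0],
    [0, 0, 0]
  ],
  "turn": [
    [0, 0, 0],
    [0, 0, 0],
    [0, 0, 0],
    [0, 0, 0],
    [0, 0, 0],
    [0, 0, 0],
    [0, 0, 0]
  ],
  "jaw": [1, 1, 1, 0.58, 0.58, 0.58, 0.58]
}}

```text
time_s: 27.8
tcp_pos: [0.5035, -0.2047, 0.0494]
eef_rot: [180.0, -0.0, -85.1]
contact_force: [-0.5, 0.4, 0.7]
gripper_width: 0.0366
```

Emit:
{"name": "apply_moves", "arguments": {
  "slide": [
    [0, 0, -0.1],
    [0, 0, -0.3],
    [0, 0, -0.4],
    [0, 0, -0.3],
    [0, 0, 0],
    [0, 0, 0]
  ],
  "turn": [
    [0, 0, 0],
    [0, 0, 0],
    [0, 0, 0],
    [0, 0, 0],
    [0, 0, 0],
    [0, 0, 0]
  ],
  "jaw": [0.58, 0.58, 0.58, 0.58, 0.58, 0.58]
}}

```text
time_s: 28.4
tcp_pos: [0.5039, -0.2046, 0.1607]
eef_rot: [-179.9, -0.0, -85.1]
contact_force: [-0.4, 0.2, -1.0]
gripper_width: 0.037
```

Run:
```python
from plan import *
w=r.capture("wrist");cv2.imwrite("pics/w26.png",w["pixels"])
s=r.capture("scene");crop(s,250,500,170,350,3,"s26.png")
print(plates(s,z=.008,x=(.50,.62),y=(.1,.28)))
f=lambda u,v:(250+u/3-.33,170+v/3-.33)
plan([(.52,.05,.16,-88),(.540,.1935,.12,-88)],jaw=.54)
```

```text
[(540, 193, 64.4, 62.9, 2.7)]
pos [ 0.503  -0.2046  0.159 ] [179.9   0.  -85.1] w 0.0369 F [-0.05 -0.29 -0.75] t 28.5 rows 10
{"slide": [[-0.42, -0.064, -0.002], [-0.421, -0.061, -0.002], [-0.421, -0.057, -0.002], [-0.422, -0.054, -0.002], [-0.422, -0.05, -0.002], [-0.423, -0.047, -0.002], [-0.357, -0.063, 0.101], [-0.357, -0.063, 0.101]], "turn": [[0.0001, 0.0, 0.0055], [0.0001, 0.0, 0.0055], [0.0001, 0.0, 0.0055], [0.0001, 0.0, 0.0055], [0.0001, 0.0, 0.0055], [0.0001, 0.0, 0.0055], [0.0, 0.0001, 0.0001], [0.0, 0.0001, 0.0001]], "jaw": [0.54, 0.54, 0.54, 0.54, 0.54, 0.54, 0.54, 0.54]}
{"slide": [[-0.357, -0.063, 0.101], [-0.357, -0.063, 0.101]], "turn": [[0.0, 0.0001, 0.0001], [0.0, 0.0001, 0.0001]], "jaw": [0.54, 0.54]}
```

View pics/w26.png

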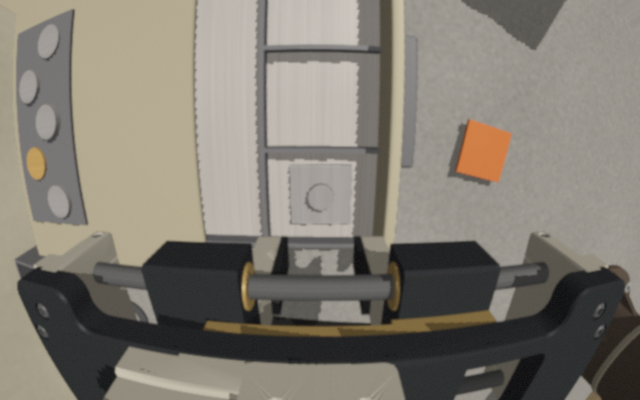

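View pics/s26.png

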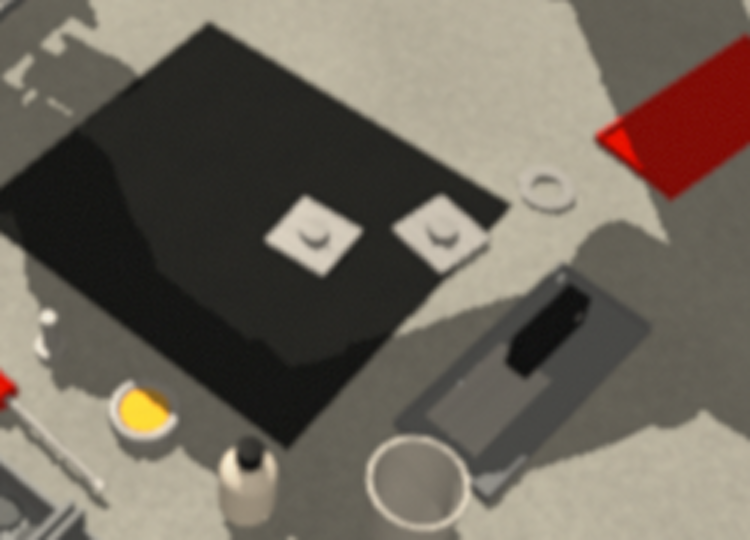

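Emit:
{"name": "apply_moves", "arguments": {
  "slide": [
    [-0.42, -0.065, 0],
    [-0.42, -0.06, 0],
    [-0.42, -0.06, 0],
    [-0.42, -0.055, 0],
    [-0.42, -0.05, 0],
    [-0.42, -0.05, 0],
    [-0.36, -0.06, 0.1],
    [-0.36, -0.06, 0.1]
  ],
  "turn": [
    [0, 0, 0.006],
    [0, 0, 0.006],
    [0, 0, 0.005],
    [0, 0, 0.005],
    [0, 0, 0.005],
    [0, 0, 0.006],
    [0, 0, 0],
    [0, 0, 0]
  ],
  "jaw": [0.54, 0.54, 0.54, 0.54, 0.54, 0.54, 0.54, 0.54]
}}

```text
time_s: 29.3
tcp_pos: [0.5303, 0.1229, 0.1383]
eef_rot: [179.9, -0.0, -87.9]
contact_force: [1.2, -0.3, 0.3]
gripper_width: 0.0401
```

Emit:
{"name": "apply_moves", "arguments": {
  "slide": [
    [-0.36, -0.06, 0.1],
    [-0.36, -0.06, 0.1],
    [0, 0, 0],
    [0, 0, 0]
  ],
  "turn": [
    [0, 0, 0],
    [0, 0, 0],
    [0, 0, 0],
    [0, 0, 0]
  ],
  "jaw": [0.54, 0.54, 0.54, 0.54]
}}

```text
time_s: 29.7
tcp_pos: [0.5394, 0.194, 0.1178]
eef_rot: [179.8, -0.1, -87.9]
contact_force: [0.3, 0.3, -0.0]
gripper_width: 0.0406
```

Run:
```python
from plan import *
w=r.capture("wrist");cv2.imwrite("pics/w27.png",w["pixels"])
plan([(.540,.1935,.024,-88)],jaw=.54)
```

```text
pos [0.5395 0.1933 0.1183] [ 1.799e+02 -1.000e-01 -8.790e+01] w 0.0403 F [-0.24 -1.09 -0.53] t 29.75 rows 3
{"slide": [[-0.001, -0.002, 0.314], [-0.001, -0.002, 0.314], [-0.001, -0.002, 0.314]], "turn": [[0.0005, -0.0003, 0.0003], [0.0005, -0.0003, 0.0003], [0.0005, -0.0003, 0.0003]], "jaw": [0.54, 0.54, 0.54]}
```

View pics/w27.png

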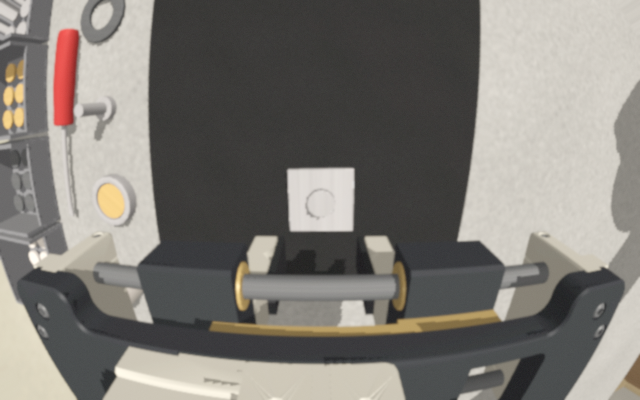

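Emit:
{"name": "apply_moves", "arguments": {
  "slide": [
    [0, 0, 0.3],
    [0, 0, 0.3],
    [0, 0, 0.2],
    [0, 0, 0.14],
    [0, 0, 0.01],
    [0, 0, 0]
  ],
  "turn": [
    [0, 0, 0],
    [0, 0, 0],
    [0, 0, 0],
    [0, 0, 0],
    [0, 0, 0],
    [0, 0, 0]
  ],
  "jaw": [0.54, 0.54, 0.54, 0.54, 0.54, 0.54]
}}

```text
time_s: 30.35
tcp_pos: [0.5403, 0.1929, 0.0247]
eef_rot: [180.0, -0.0, -88.0]
contact_force: [0.5, -0.3, 0.5]
gripper_width: 0.0405
```

Run:
```python
from plan import *
w=r.capture("wrist");cv2.imwrite("pics/w28.png",w["pixels"][100:400])
plan([(.540,.1935,.0235,-88)],jaw=.54)
```

```text
pos [0.5406 0.1932 0.0251] [-180.    0.  -88.] w 0.0402 F [-0.09  0.68 -0.19] t 30.4 rows 1
{"slide": [[-0.003, 0.005, 0.016]], "turn": [[-0.0003, 0.0001, -0.0001]], "jaw": [0.54]}
```

View pics/w28.png

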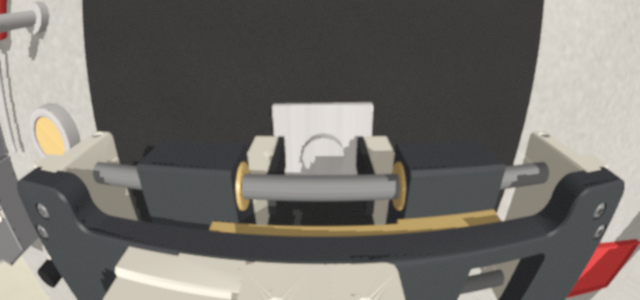

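Emit:
{"name": "apply_moves", "arguments": {
  "slide": [
    [0, 0, 0.015],
    [0, 0, 0],
    [0, 0, 0],
    [0, 0, 0],
    [0, 0, -0.05],
    [0, 0, -0.3],
    [0, 0, -0.4],
    [0, 0, 0]
  ],
  "turn": [
    [0, 0, 0],
    [0, 0, 0],
    [0, 0, 0],
    [0, 0, 0],
    [0, 0, 0],
    [0, 0, 0],
    [0, 0, 0],
    [0, 0, 0]
  ],
  "jaw": [0.54, 1, 1, 1, 1, 1, 1, 1],
  "newtons": 40
}}

```text
time_s: 31.2
tcp_pos: [0.5432, 0.1956, 0.1035]
eef_rot: [-179.6, 0.2, -87.9]
contact_force: [1.3, 1.5, -1.1]
gripper_width: 0.0223
```

Run:
```python
from plan import *
plan([(.52,0,.16,-85),(.511,-.291,.15,-85)],jaw=1)
```

```text
pos [0.5432 0.1956 0.1035] [-179.6    0.2  -87.9] w 0.0223 F [ 1.34  1.49 -1.08] t 31.2 rows 12
{"slide": [[0.389, 0.06, -0.115], [0.388, 0.064, -0.115], [0.388, 0.068, -0.114], [0.387, 0.072, -0.114], [0.386, 0.076, -0.114], [0.413, 0.049, 0.014], [0.413, 0.049, 0.014], [0.413, 0.049, 0.014]], "turn": [[-0.001, 0.0005, -0.0067], [-0.001, 0.0005, -0.0067], [-0.001, 0.0005, -0.0067], [-0.001, 0.0005, -0.0067], [-0.001, 0.0005, -0.0067], [0.0, 0.0, 0.0], [0.0, 0.0, 0.0], [0.0, 0.0, 0.0]], "jaw": [1, 1, 1, 1, 1, 1, 1, 1]}
{"slide": [[0.413, 0.049, 0.014], [0.413, 0.049, 0.014], [0.413, 0.049, 0.014], [0.413, 0.049, 0.014]], "turn": [[0.0, 0.0, 0.0], [0.0, 0.0, 0.0], [0.0, 0.0, 0.0], [0.0, 0.0, 0.0]], "jaw": [1, 1, 1, 1]}
```

Emit:
{"name": "apply_moves", "arguments": {
  "slide": [
    [0.39, 0.06, -0.11],
    [0.39, 0.06, -0.11],
    [0.39, 0.07, -0.11],
    [0.39, 0.07, -0.11],
    [0.39, 0.07, -0.11],
    [0.41, 0.045, 0.01],
    [0.41, 0.045, 0.01],
    [0.41, 0.045, 0.01]
  ],
  "turn": [
    [0, 0, -0.007],
    [0, 0, -0.007],
    [0, 0, -0.007],
    [0, 0, -0.007],
    [0, 0, -0.007],
    [0, 0, 0],
    [0, 0, 0],
    [0, 0, 0]
  ],
  "jaw": [1, 1, 1, 1, 1, 1, 1, 1]
}}

```text
time_s: 32.0
tcp_pos: [0.5154, -0.128, 0.1504]
eef_rot: [-179.9, 0.0, -84.9]
contact_force: [0.7, -0.5, -1.0]
gripper_width: 0.0222
```

Emit:
{"name": "apply_moves", "arguments": {
  "slide": [
    [0.41, 0.045, 0.01],
    [0.41, 0.045, 0.01],
    [0.41, 0.045, 0.01],
    [0.41, 0.04, 0.01],
    [0, 0, 0],
    [0, 0, 0]
  ],
  "turn": [
    [0, 0, 0],
    [0, 0, 0],
    [0, 0, 0],
    [0, 0, 0],
    [0, 0, 0],
    [0, 0, 0]
  ],
  "jaw": [1, 1, 1, 1, 1, 1]
}}

```text
time_s: 32.6
tcp_pos: [0.512, -0.2923, 0.1455]
eef_rot: [180.0, 0.0, -85.1]
contact_force: [-0.1, 0.7, -0.9]
gripper_width: 0.0223
```

Run:
```python
from plan import *
w=r.capture("wrist");cv2.imwrite("pics/w29.png",w["pixels"])
plan([(.511,-.291,.054,-85)],jaw=1)
s=r.capture("scene");crop(s,90,340,60,240,3,"s29.png")
```

```text
pos [ 0.5122 -0.2915  0.1457] [180.   0. -85.] w 0.0222 F [ 0.2   0.63 -0.78] t 32.65 rows 3
{"slide": [[-0.002, 0.004, 0.306], [-0.002, 0.004, 0.306], [-0.002, 0.004, 0.306]], "turn": [[0.0001, 0.0001, -0.0001], [0.0001, 0.0001, -0.0001], [0.0001, 0.0001, -0.0001]], "jaw": [1, 1, 1]}
```

View pics/w29.png

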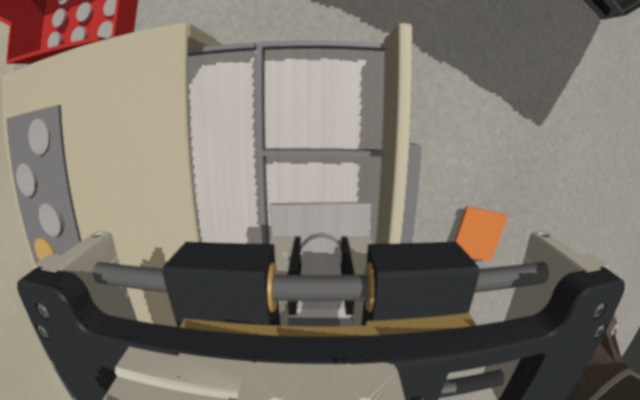

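View pics/s29.png

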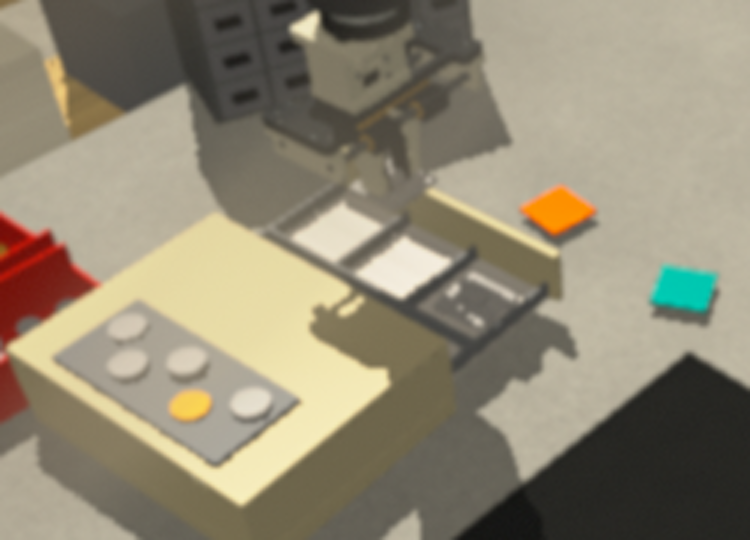

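Emit:
{"name": "apply_moves", "arguments": {
  "slide": [
    [0, 0, 0.3],
    [0, 0, 0.3],
    [0, 0, 0.2],
    [0, 0, 0.1],
    [0, 0, 0.04],
    [0, 0, 0.015],
    [0, 0, 0],
    [0, 0, 0]
  ],
  "turn": [
    [0, 0, 0],
    [0, 0, 0],
    [0, 0, 0],
    [0, 0, 0],
    [0, 0, 0],
    [0, 0, 0],
    [0, 0, 0],
    [0, 0, 0]
  ],
  "jaw": [1, 1, 1, 1, 1, 1, 1, 1]
}}

```text
time_s: 33.5
tcp_pos: [0.5134, -0.2915, 0.0515]
eef_rot: [-179.9, -0.0, -84.9]
contact_force: [0.4, 0.1, -1.1]
gripper_width: 0.0219
```

Emit:
{"name": "apply_moves", "arguments": {
  "slide": [
    [0, 0, 0],
    [0, 0, 0],
    [0, 0, 0],
    [0, 0, -0.1],
    [0, 0, -0.3],
    [0, 0, -0.4],
    [0, 0, -0.3],
    [0, 0, 0]
  ],
  "turn": [
    [0, 0, 0],
    [0, 0, 0],
    [0, 0, 0],
    [0, 0, 0],
    [0, 0, 0],
    [0, 0, 0],
    [0, 0, 0],
    [0, 0, 0]
  ],
  "jaw": [0.58, 0.58, 0.58, 0.58, 0.58, 0.58, 0.58, 0.58]
}}

```text
time_s: 34.3
tcp_pos: [0.5154, -0.2925, 0.1663]
eef_rot: [-179.5, -0.2, -84.9]
contact_force: [-0.6, -1.4, 0.7]
gripper_width: 0.0369
```

Run:
```python
from plan import *
w=r.capture("wrist");cv2.imwrite("pics/w30.png",w["pixels"])
s=r.capture("scene");crop(s,250,500,170,350,3,"s30.png")
plan([(.50,.05,.16,-95),(.471,.271,.12,-101)],jaw=.54)
```

```text
pos [ 0.5131 -0.2914  0.1619] [-179.9   -0.   -85. ] w 0.0367 F [-0.38  0.26 -1.3 ] t 34.4 rows 14
{"slide": [[-0.427, -0.021, 0.002], [-0.427, -0.012, 0.002], [-0.427, -0.002, 0.002], [-0.427, 0.007, 0.002], [-0.427, 0.016, 0.002], [-0.426, 0.026, 0.002], [-0.426, 0.035, 0.002], [-0.425, 0.044, 0.002]], "turn": [[-0.0002, 0.0, 0.0146], [-0.0002, 0.0, 0.0146], [-0.0002, 0.0, 0.0146], [-0.0002, 0.0, 0.0146], [-0.0002, 0.0, 0.0146], [-0.0002, 0.0, 0.0146], [-0.0002, 0.0, 0.0146], [-0.0002, 0.0, 0.0146]], "jaw": [0.54, 0.54, 0.54, 0.54, 0.54, 0.54, 0.54, 0.54]}
{"slide": [[-0.363, 0.08, 0.067], [-0.361, 0.086, 0.067], [-0.36, 0.093, 0.067], [-0.358, 0.099, 0.067], [-0.356, 0.105, 0.067], [-0.354, 0.111, 0.067]], "turn": [[0.0, 0.0, 0.0116], [0.0, 0.0, 0.0116], [0.0, 0.0, 0.0116], [0.0, 0.0, 0.0116], [0.0, 0.0, 0.0116], [0.0, 0.0, 0.0116]], "jaw": [0.54, 0.54, 0.54, 0.54, 0.54, 0.54]}
```

View pics/w30.png

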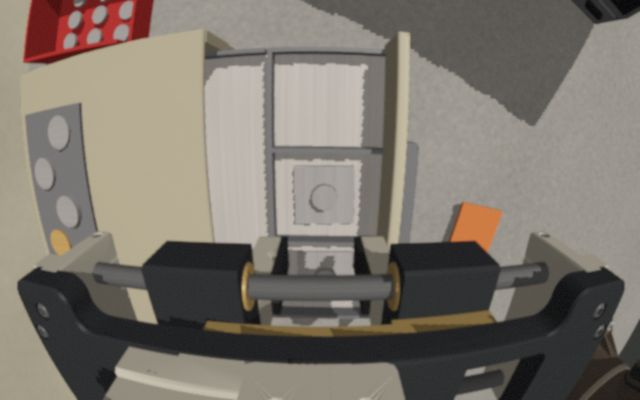

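View pics/s30.png

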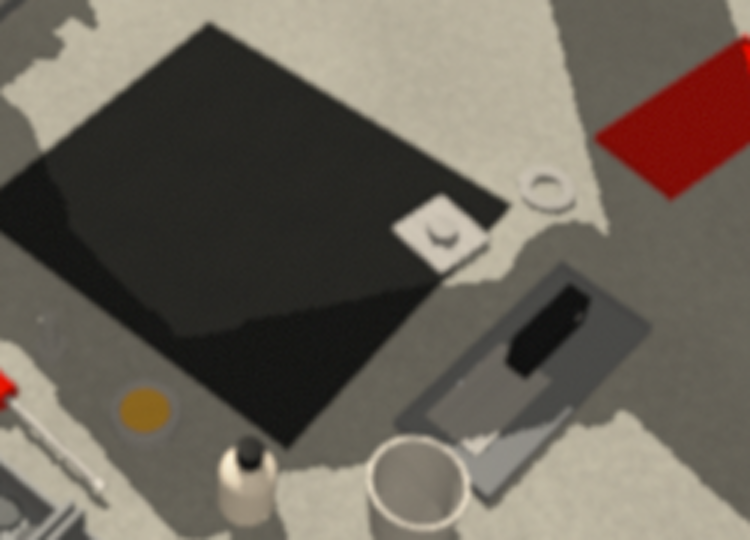

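Emit:
{"name": "apply_moves", "arguments": {
  "slide": [
    [-0.43, -0.02, 0],
    [-0.43, -0.01, 0],
    [-0.43, 0, 0],
    [-0.43, 0.01, 0],
    [-0.43, 0.015, 0],
    [-0.425, 0.025, 0],
    [-0.425, 0.035, 0],
    [-0.42, 0.045, 0]
  ],
  "turn": [
    [0, 0, 0.015],
    [0, 0, 0.015],
    [0, 0, 0.015],
    [0, 0, 0.015],
    [0, 0, 0.014],
    [0, 0, 0.014],
    [0, 0, 0.014],
    [0, 0, 0.014]
  ],
  "jaw": [0.54, 0.54, 0.54, 0.54, 0.54, 0.54, 0.54, 0.54]
}}

```text
time_s: 35.2
tcp_pos: [0.498, 0.0523, 0.1596]
eef_rot: [179.9, -0.0, -95.0]
contact_force: [0.7, 0.3, -0.5]
gripper_width: 0.0402
```

Emit:
{"name": "apply_moves", "arguments": {
  "slide": [
    [-0.36, 0.08, 0.07],
    [-0.36, 0.085, 0.07],
    [-0.36, 0.09, 0.07],
    [-0.36, 0.1, 0.07],
    [-0.36, 0.105, 0.06],
    [-0.355, 0.11, 0.06],
    [0, 0, 0],
    [0, 0, 0]
  ],
  "turn": [
    [0, 0, 0.012],
    [0, 0, 0.012],
    [0, 0, 0.012],
    [0, 0, 0.012],
    [0, 0, 0.011],
    [0, 0, 0.011],
    [0, 0, 0],
    [0, 0, 0]
  ],
  "jaw": [0.54, 0.54, 0.54, 0.54, 0.54, 0.54, 0.54, 0.54]
}}

```text
time_s: 36.0
tcp_pos: [0.4697, 0.2721, 0.1192]
eef_rot: [179.9, -0.1, -100.8]
contact_force: [0.2, -0.1, -0.3]
gripper_width: 0.0403
```

Run:
```python
from plan import *
w=r.capture("wrist");cv2.imwrite("pics/w31.png",w["pixels"])
plan([(.471,.271,.0235,-101)],jaw=.54)
```

```text
pos [0.47   0.2715 0.1195] [ 1.799e+02 -1.000e-01 -1.009e+02] w 0.0404 F [-0.43  0.02 -1.11] t 36.05 rows 3
{"slide": [[0.0, -0.004, 0.32], [0.0, -0.004, 0.32], [0.001, -0.004, 0.32]], "turn": [[0.0003, -0.0004, 0.0004], [0.0003, -0.0004, 0.0004], [0.0003, -0.0004, 0.0004]], "jaw": [0.54, 0.54, 0.54]}
```

View pics/w31.png

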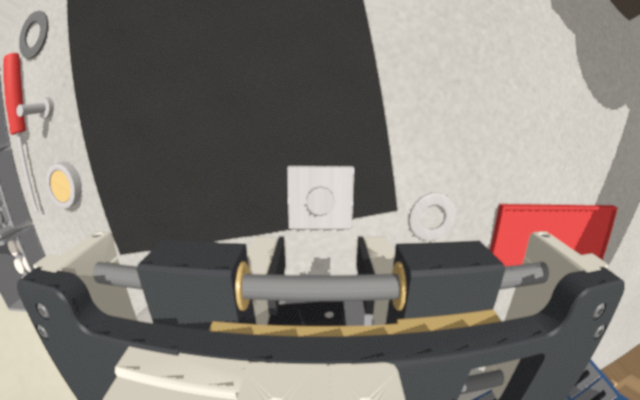

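Emit:
{"name": "apply_moves", "arguments": {
  "slide": [
    [0, -0.005, 0.3],
    [0, 0, 0.3],
    [0, 0, 0.2],
    [0, 0, 0.15],
    [0, 0, 0.01],
    [0, 0, 0]
  ],
  "turn": [
    [0, 0, 0],
    [0, 0, 0],
    [0, 0, 0],
    [0, 0, 0],
    [0, 0, 0],
    [0, 0, 0]
  ],
  "jaw": [0.54, 0.54, 0.54, 0.54, 0.54, 0.54]
}}

```text
time_s: 36.65
tcp_pos: [0.4712, 0.2709, 0.0245]
eef_rot: [180.0, -0.0, -101.0]
contact_force: [0.1, -0.8, -0.0]
gripper_width: 0.0407
```

Emit:
{"name": "apply_moves", "arguments": {
  "slide": [
    [0, 0, 0],
    [0, 0, 0],
    [0, 0, 0],
    [0, 0, 0],
    [0, 0, -0.05],
    [0, 0, -0.3],
    [0, 0, -0.4],
    [0, 0, 0]
  ],
  "turn": [
    [0, 0, 0],
    [0, 0, 0],
    [0, 0, 0],
    [0, 0, 0],
    [0, 0, 0],
    [0, 0, 0],
    [0, 0, 0],
    [0, 0, 0]
  ],
  "jaw": [0.54, 1, 1, 1, 1, 1, 1, 1],
  "newtons": 40
}}

```text
time_s: 37.45
tcp_pos: [0.4735, 0.2742, 0.1047]
eef_rot: [-179.7, 0.4, -100.9]
contact_force: [0.4, -0.2, -0.6]
gripper_width: 0.0218
```

Run:
```python
from plan import *
s=r.capture("scene");crop(s,250,500,170,350,3,"s32.png")
plan([(.50,.05,.16,-95),(.5175,-.379,.15,-85)],jaw=1)
```

```text
pos [0.4724 0.2734 0.1023] [-179.8    0.3 -100.9] w 0.0216 F [ 0.94 -0.26 -2.  ] t 37.5 rows 16
{"slide": [[0.356, -0.116, -0.097], [0.358, -0.11, -0.097], [0.36, -0.104, -0.097], [0.362, -0.097, -0.097], [0.364, -0.091, -0.097], [0.365, -0.085, -0.096], [0.426, -0.055, 0.01], [0.427, -0.047, 0.01]], "turn": [[-0.0004, 0.0005, -0.0115], [-0.0004, 0.0005, -0.0115], [-0.0004, 0.0005, -0.0115], [-0.0004, 0.0005, -0.0115], [-0.0004, 0.0005, -0.0115], [-0.0004, 0.0005, -0.0115], [0.0, 0.0, -0.0116], [0.0, 0.0, -0.0116]], "jaw": [1, 1, 1, 1, 1, 1, 1, 1]}
{"slide": [[0.428, -0.04, 0.01], [0.428, -0.032, 0.01], [0.429, -0.025, 0.01], [0.429, -0.017, 0.01], [0.429, -0.01, 0.01], [0.429, -0.002, 0.01], [0.429, 0.005, 0.01], [0.429, 0.012, 0.01]], "turn": [[0.0, 0.0, -0.0116], [0.0, 0.0, -0.0116], [0.0, 0.0, -0.0116], [0.0, 0.0, -0.0116], [0.0, 0.0, -0.0116], [0.0, 0.0, -0.0116], [0.0, 0.0, -0.0116], [0.0, 0.0, -0.0116]], "jaw": [1, 1, 1, 1, 1, 1, 1, 1]}
```

View pics/s32.png

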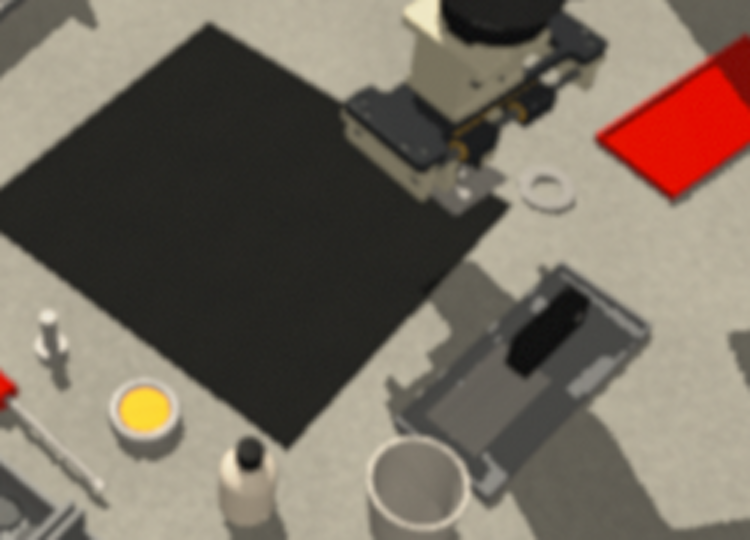

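Emit:
{"name": "apply_moves", "arguments": {
  "slide": [
    [0.36, -0.115, -0.1],
    [0.36, -0.11, -0.1],
    [0.36, -0.105, -0.1],
    [0.36, -0.1, -0.1],
    [0.36, -0.09, -0.1],
    [0.365, -0.085, -0.1],
    [0.425, -0.055, 0],
    [0.425, -0.05, 0]
  ],
  "turn": [
    [0, 0, -0.012],
    [0, 0, -0.011],
    [0, 0, -0.012],
    [0, 0, -0.011],
    [0, 0, -0.012],
    [0, 0, -0.011],
    [0, 0, -0.012],
    [0, 0, -0.012]
  ],
  "jaw": [1, 1, 1, 1, 1, 1, 1, 1]
}}

```text
time_s: 38.3
tcp_pos: [0.5023, -0.0382, 0.1589]
eef_rot: [180.0, 0.0, -92.9]
contact_force: [0.9, -0.5, -1.7]
gripper_width: 0.0216
```

Emit:
{"name": "apply_moves", "arguments": {
  "slide": [
    [0.43, -0.04, 0],
    [0.43, -0.03, 0],
    [0.43, -0.025, 0],
    [0.43, -0.015, 0.01],
    [0.43, -0.01, 0.01],
    [0.43, 0, 0.01],
    [0.43, 0.005, 0.01],
    [0.42, 0.01, 0.01]
  ],
  "turn": [
    [0, 0, -0.012],
    [0, 0, -0.011],
    [0, 0, -0.012],
    [0, 0, -0.011],
    [0, 0, -0.012],
    [0, 0, -0.011],
    [0, 0, -0.012],
    [0, 0, -0.011]
  ],
  "jaw": [1, 1, 1, 1, 1, 1, 1, 1]
}}

```text
time_s: 39.1
tcp_pos: [0.5157, -0.3813, 0.153]
eef_rot: [179.9, 0.1, -85.0]
contact_force: [0.6, 0.9, -1.7]
gripper_width: 0.0217
```

Emit:
{"name": "apply_moves", "arguments": {
  "slide": [
    [0, 0, 0],
    [0, 0, 0]
  ],
  "turn": [
    [0, 0, 0],
    [0, 0, 0]
  ],
  "jaw": [1, 1]
}}

```text
time_s: 39.3
tcp_pos: [0.5153, -0.3804, 0.1525]
eef_rot: [179.9, 0.1, -85.2]
contact_force: [-0.3, 0.2, -1.6]
gripper_width: 0.0217
```

Run:
```python
from plan import *
w=r.capture("wrist");cv2.imwrite("pics/w33.png",w["pixels"])
plan([(.5175,-.379,.0505,-85)],jaw=1)
s=r.capture("scene");crop(s,90,340,60,240,3,"s33.png")
```

```text
pos [ 0.5156 -0.3796  0.153 ] [ 1.799e+02  1.000e-01 -8.510e+01] w 0.0218 F [-1.25 -0.44 -1.43] t 39.35 rows 3
{"slide": [[-0.001, -0.007, 0.342], [-0.001, -0.007, 0.342], [-0.001, -0.007, 0.342]], "turn": [[0.0004, 0.0003, -0.0005], [0.0004, 0.0003, -0.0005], [0.0004, 0.0003, -0.0005]], "jaw": [1, 1, 1]}
```

View pics/w33.png

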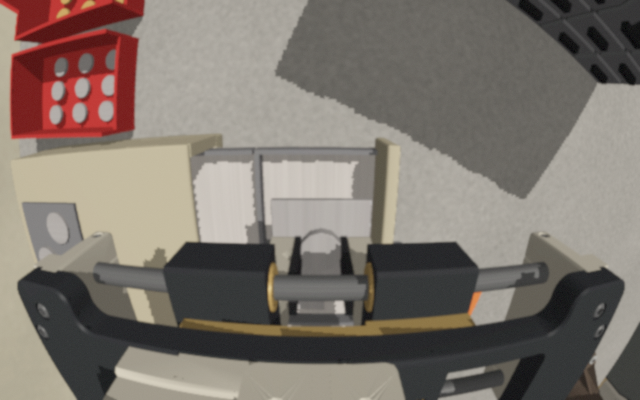

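View pics/s33.png

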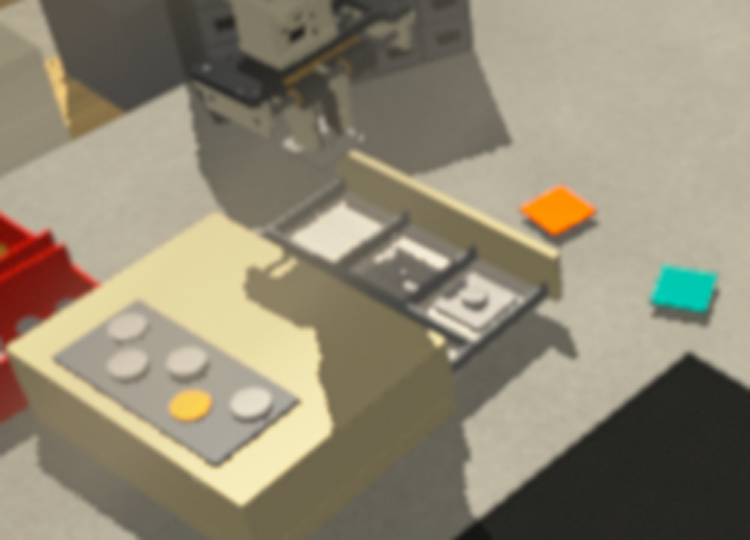

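Emit:
{"name": "apply_moves", "arguments": {
  "slide": [
    [0, -0.03, 0.3],
    [0, 0, 0.3],
    [0, 0, 0.2],
    [0, 0, 0.15],
    [0, 0, 0.05],
    [0, 0, 0.02],
    [0, 0, 0],
    [0, 0, 0]
  ],
  "turn": [
    [0, 0, 0],
    [0, 0, 0],
    [0, 0, 0],
    [0, 0, 0],
    [0, 0, 0],
    [0, 0, 0],
    [0, 0, 0],
    [0, 0, 0]
  ],
  "jaw": [1, 1, 1, 1, 1, 1, 1, 1]
}}

```text
time_s: 40.2
tcp_pos: [0.5202, -0.3796, 0.0536]
eef_rot: [-179.9, -0.0, -85.0]
contact_force: [0.2, -0.5, -1.2]
gripper_width: 0.0218
```

Emit:
{"name": "apply_moves", "arguments": {
  "slide": [
    [0, 0, 0],
    [0, 0, 0],
    [0, 0, 0],
    [0, 0, -0.1],
    [0, 0, -0.3],
    [0, 0, -0.4],
    [0, 0, -0.3],
    [0, 0, 0]
  ],
  "turn": [
    [0, 0, 0],
    [0, 0, 0],
    [0, 0, 0],
    [0, 0, 0],
    [0, 0, 0],
    [0, 0, 0],
    [0, 0, 0],
    [0, 0, 0]
  ],
  "jaw": [0.58, 0.58, 0.58, 0.58, 0.58, 0.58, 0.58, 0.58]
}}

```text
time_s: 41.0
tcp_pos: [0.5221, -0.3811, 0.1688]
eef_rot: [-179.6, -0.3, -85.0]
contact_force: [0.9, -0.5, 0.6]
gripper_width: 0.037
```

Run:
```python
from plan import *
w=r.capture("wrist");cv2.imwrite("pics/w34.png",w["pixels"])
s=r.capture("scene");crop(s,90,340,60,240,3,"s34.png")
# pull front middle: from panel geometry
t=r.capture("top");crop(t,360,480,80,230,4,"t34.png")
print(r.get_state()["tcp_pos"],r.get_state()["joints"].round(1))
```

```text
[ 0.51928055 -0.379468    0.16273885] [-18.8  20.8  -9.5  -0.  -59.6  23.8]
```

View pics/w34.png

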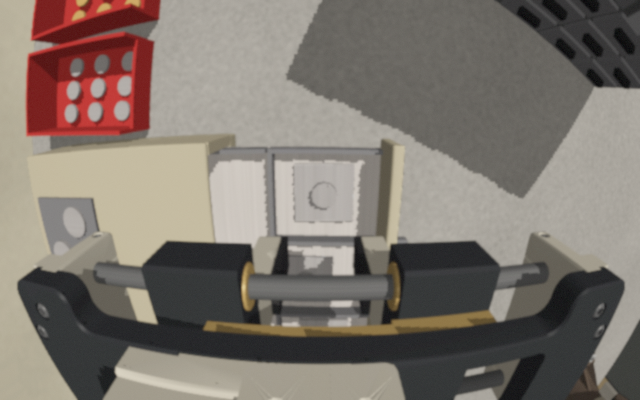

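View pics/s34.png

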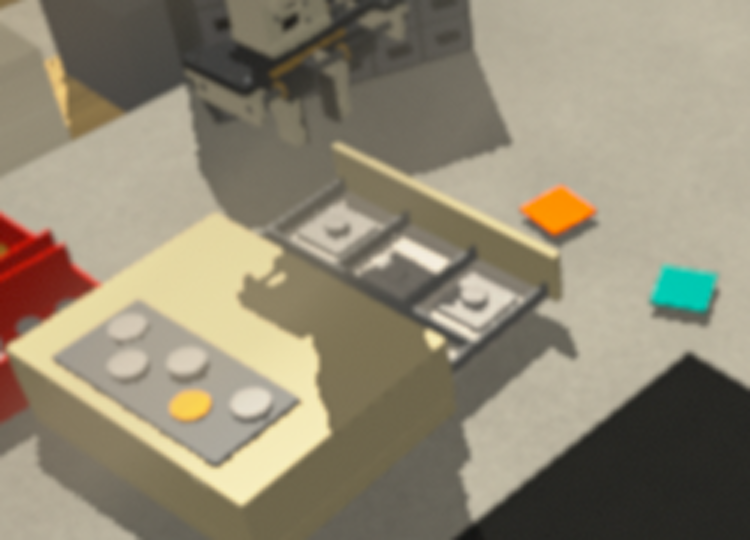

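View pics/t34.png

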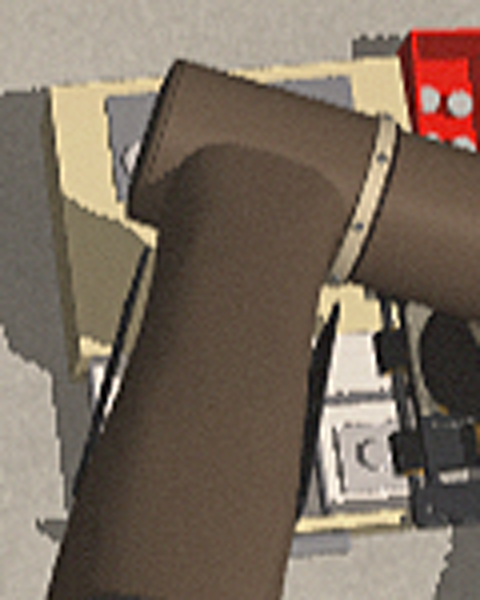

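Run:
```python
from plan import *
plan([(.37,-.300,.15,-85),(.37,-.300,.056,-85)],jaw=1)
```

```text
pos [ 0.5193 -0.3795  0.1627] [-180.     0.   -85.1] w 0.0371 F [-0.48  0.27 -0.97] t 41.15 rows 7
{"slide": [[-0.23, 0.355, 0.032], [-0.23, 0.355, 0.032], [-0.23, 0.355, 0.032], [-0.23, 0.355, 0.032], [0.0, -0.001, 0.313], [0.0, -0.001, 0.313], [0.0, -0.001, 0.313]], "turn": [[-0.0001, 0.0, -0.0002], [-0.0001, 0.0, -0.0002], [-0.0001, 0.0, -0.0002], [-0.0001, 0.0, -0.0002], [0.0, 0.0, 0.0], [0.0, 0.0, 0.0], [0.0, 0.0, 0.0]], "jaw": [1, 1, 1, 1, 1, 1, 1]}
```

Emit:
{"name": "apply_moves", "arguments": {
  "slide": [
    [-0.23, 0.35, 0],
    [-0.23, 0.35, 0],
    [-0.23, 0.36, 0],
    [-0.23, 0.36, 0],
    [0, 0, 0.3],
    [0, 0, 0.2],
    [0, 0, 0]
  ],
  "turn": [
    [0, 0, 0],
    [0, 0, 0],
    [0, 0, 0],
    [0, 0, 0],
    [0, 0, 0],
    [0, 0, 0],
    [0, 0, 0]
  ],
  "jaw": [1, 1, 1, 1, 1, 1, 1]
}}

```text
time_s: 41.85
tcp_pos: [0.3675, -0.2992, 0.1098]
eef_rot: [179.7, 0.2, -85.1]
contact_force: [-1.0, -0.3, -0.4]
gripper_width: 0.0005
```

Run:
```python
from plan import *
w=r.capture("wrist");cv2.imwrite("pics/w35.png",w["pixels"])
s=r.capture("scene");crop(s,90,340,60,240,3,"s35.png")
plan([(.37,-.300,.056,-85)],jaw=1)
```

```text
pos [ 0.3698 -0.3002  0.1121] [179.9   0.  -85. ] w 0.0002 F [ 0.07 -0.17  0.1 ] t 41.95 rows 2
{"slide": [[-0.001, -0.002, 0.281], [-0.001, -0.001, 0.281]], "turn": [[0.0007, 0.0002, -0.0002], [0.0007, 0.0002, -0.0002]], "jaw": [1, 1]}
```

View pics/w35.png

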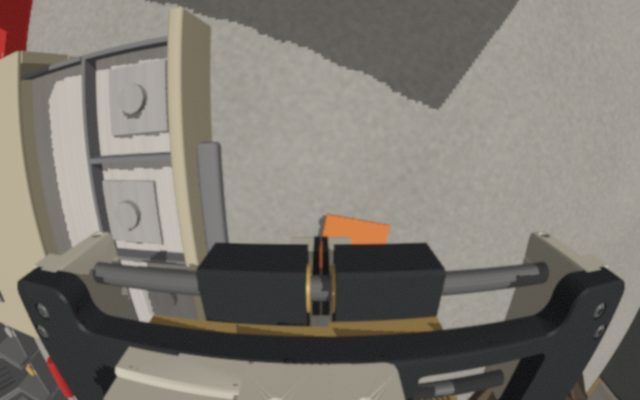

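View pics/s35.png

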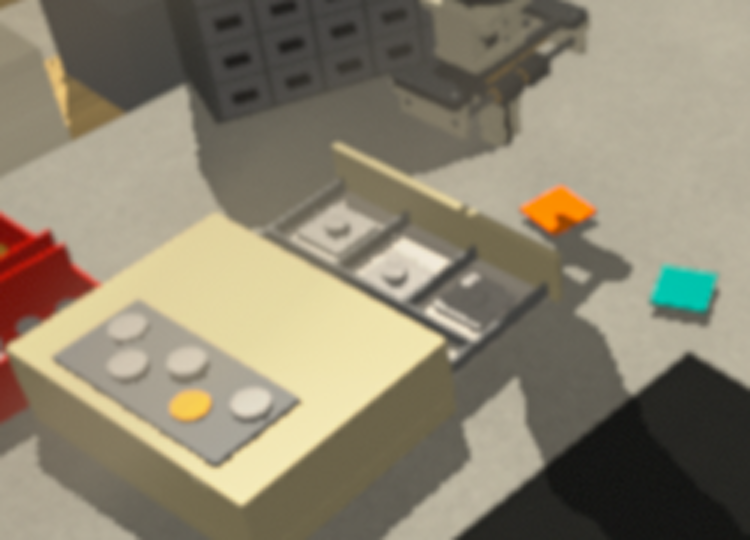

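Run:
```python
from plan import *
s=r.capture("scene")
f=lambda u,v:(90+u/3-.33,60+v/3-.33)
print(px2pl(s,[f(520,210),f(560,186),f(597,211),f(555,232)],.013).round(3)[:,:2])
w=r.capture("wrist")
print("pull",fish2pl(w,[(208,142),(219,142),(222,240)],.0615).round(4)[:,:2])
```

```text
[[ 0.364 -0.289]
 [ 0.309 -0.286]
 [ 0.314 -0.229]
 [ 0.366 -0.238]]
pull [[ 0.4499 -0.3531]
 [ 0.442  -0.3535]
 [ 0.4403 -0.2834]]
```

Emit:
{"name": "apply_moves", "arguments": {
  "slide": [
    [0, 0, 0.3],
    [0, 0, 0.26],
    [0, -0.2, 0],
    [0, -0.15, 0],
    [0, -0.1, 0],
    [0, -0.1, 0],
    [0, 0, 0]
  ],
  "turn": [
    [0, 0, 0],
    [0, 0, 0],
    [0, 0, 0],
    [0, 0, 0],
    [0, 0, 0],
    [0, 0, 0],
    [0, 0, 0]
  ],
  "jaw": [1, 1, 1, 1, 1, 1, 1]
}}

```text
time_s: 42.75
tcp_pos: [0.4266, -0.2956, 0.057]
eef_rot: [-179.9, -0.0, -85.0]
contact_force: [-0.5, 0.1, -0.1]
gripper_width: 0.0009
```

Run:
```python
from plan import *
w=r.capture("wrist");cv2.imwrite("pics/w36.png",w["pixels"])
s=r.capture("scene");crop(s,90,340,60,240,3,"s36.png")
plan([(.37,-.300,.056,-85)],jaw=1)
```

```text
pos [ 0.4251 -0.2954  0.0567] [-180.   -0.  -85.] w 0.0 F [-1.15 -0.01 -0.8 ] t 42.85 rows 2
{"slide": [[-0.001, 0.276, 0.003], [-0.001, 0.276, 0.003]], "turn": [[-0.0002, 0.0, -0.0002], [-0.0002, 0.0, -0.0002]], "jaw": [1, 1]}
```

View pics/w36.png

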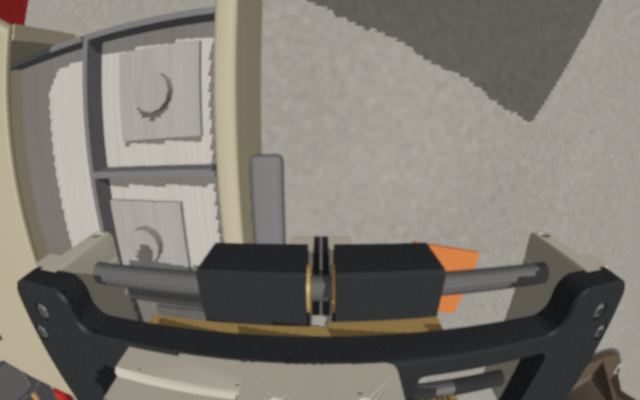

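View pics/s36.png

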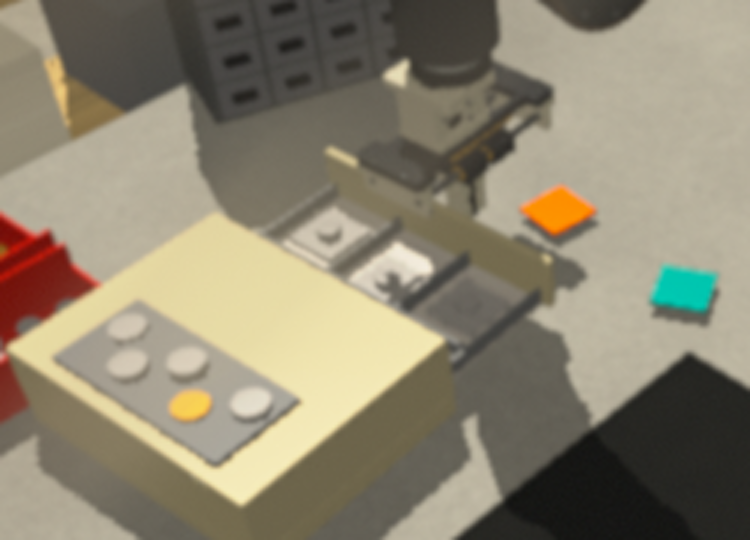

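Emit:
{"name": "apply_moves", "arguments": {
  "slide": [
    [0, -0.1, 0],
    [0, -0.15, 0],
    [0, -0.15, 0],
    [0, -0.15, 0],
    [0, -0.15, 0],
    [0, -0.15, 0],
    [0, -0.15, 0],
    [0, -0.15, 0]
  ],
  "turn": [
    [0, 0, 0],
    [0, 0, 0],
    [0, 0, 0],
    [0, 0, 0],
    [0, 0, 0],
    [0, 0, 0],
    [0, 0, 0],
    [0, 0, 0]
  ],
  "jaw": [1, 1, 1, 1, 1, 1, 1, 1]
}}

```text
time_s: 43.65
tcp_pos: [0.5408, -0.2855, 0.0564]
eef_rot: [180.0, -0.0, -85.0]
contact_force: [-3.1, -2.7, 0.6]
gripper_width: 0.0004
```

Run:
```python
from plan import *
s=r.capture("scene");crop(s,90,340,60,240,3,"s37.png")
print(r.get_state()["tcp_pos"],r.get_state()["contact_force"])
```

```text
[ 0.54342742 -0.28551333  0.05657353] [ 3.75941523 -0.29112954  1.27814779]
```

View pics/s37.png

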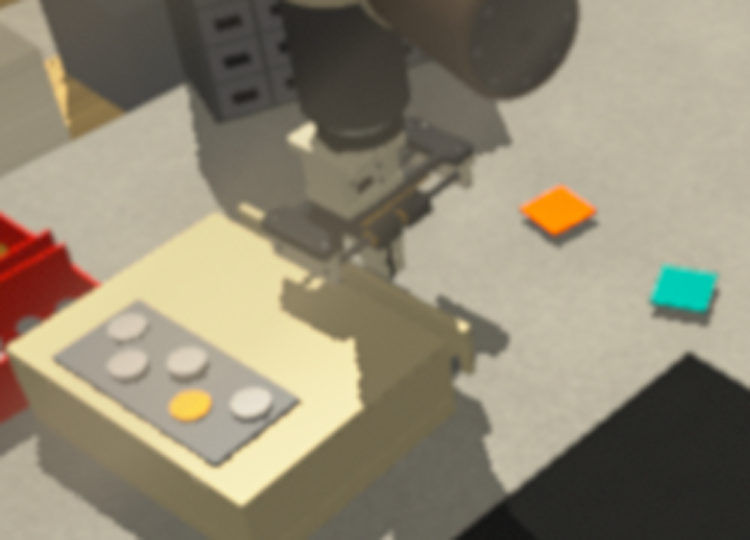

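Emit:
{"name": "apply_moves", "arguments": {
  "slide": [
    [0, -0.08, 0],
    [0, -0.06, 0],
    [0, -0.04, 0],
    [0, 0, 0]
  ],
  "turn": [
    [0, 0, 0],
    [0, 0, 0],
    [0, 0, 0],
    [0, 0, 0]
  ],
  "jaw": [1, 1, 1, 1]
}}

```text
time_s: 44.1
tcp_pos: [0.558, -0.2839, 0.0565]
eef_rot: [-180.0, -0.0, -85.0]
contact_force: [0.8, 0.3, -0.8]
gripper_width: 0.0005
```

Emit:
{"name": "apply_moves", "arguments": {
  "slide": [
    [0, -0.04, 0],
    [0, -0.03, 0],
    [0, 0, 0]
  ],
  "turn": [
    [0, 0, 0],
    [0, 0, 0],
    [0, 0, 0]
  ],
  "jaw": [1, 1, 1]
}}

```text
time_s: 44.4
tcp_pos: [0.5626, -0.2835, 0.0564]
eef_rot: [179.8, 0.0, -85.1]
contact_force: [-7.4, -1.2, 4.4]
gripper_width: -0.0001
```

Run:
```python
from plan import *
s=r.capture("scene");crop(s,150,300,90,210,5,"s38.png")
print(r.get_state()["tcp_pos"],r.get_state()["contact_force"])
```

```text
[ 0.56262172 -0.28349339  0.05642221] [-5.58588001 -1.04197008  3.71794751]
```

View pics/s38.png

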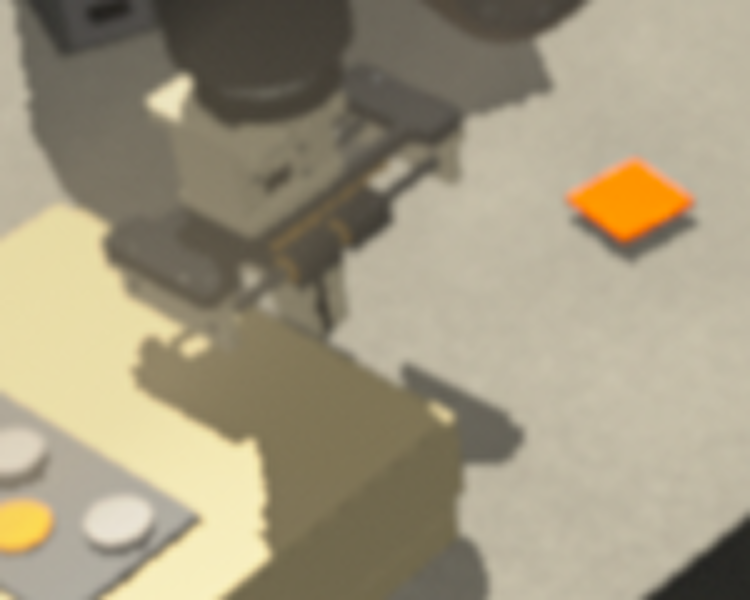

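Emit:
{"name": "apply_moves", "arguments": {
  "slide": [
    [0, -0.04, 0],
    [0, 0, 0],
    [0, 0, 0]
  ],
  "turn": [
    [0, 0, 0],
    [0, 0, 0],
    [0, 0, 0]
  ],
  "jaw": [1, 1, 1]
}}

```text
time_s: 44.75
tcp_pos: [0.5627, -0.2834, 0.0563]
eef_rot: [179.4, 0.1, -85.1]
contact_force: [-17.9, -2.2, 12.7]
gripper_width: 0.0003
```

Emit:
{"name": "apply_moves", "arguments": {
  "slide": [
    [0, 0.1, 0],
    [0, 0.3, 0],
    [0, 0.4, -0.2],
    [0, 0.4, -0.4],
    [0, 0, -0.4],
    [0, 0, 0]
  ],
  "turn": [
    [0, 0, 0],
    [0, 0, 0],
    [0, 0, 0],
    [0, 0, 0],
    [0, 0, 0],
    [0, 0, 0]
  ],
  "jaw": [1, 1, 1, 1, 1, 1]
}}

```text
time_s: 45.35
tcp_pos: [0.4563, -0.2945, 0.158]
eef_rot: [-179.4, -0.3, -85.0]
contact_force: [0.7, -0.3, 0.8]
gripper_width: 0.0007
```

Run:
```python
from plan import *
s=r.capture("scene");cv2.imwrite("pics/s39.png",s["pixels"]);crop(s,150,300,90,210,5,"s39c.png")
t=r.capture("top");cv2.imwrite("pics/t39.png",t["pixels"])
w=r.capture("wrist");cv2.imwrite("pics/w39.png",w["pixels"])
print(r.get_state()["tcp_pos"],r.get_state()["contact_force"])
```

```text
[ 0.45396623 -0.29293945  0.15222387] [-1.05358809 -0.37436662  0.40709651]
```

View pics/s39.png

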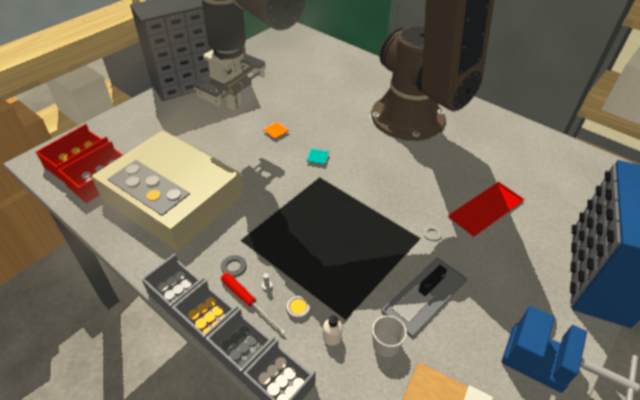

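View pics/t39.png

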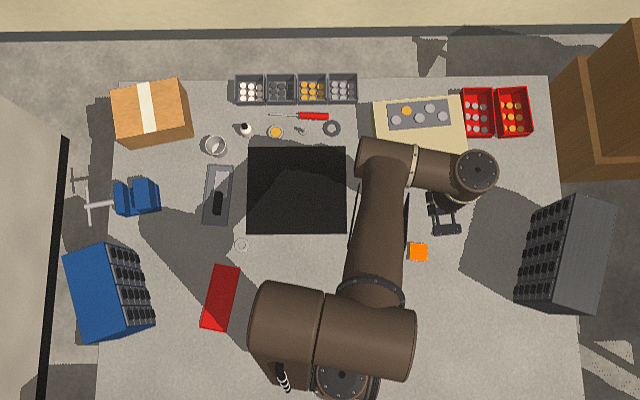

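View pics/w39.png

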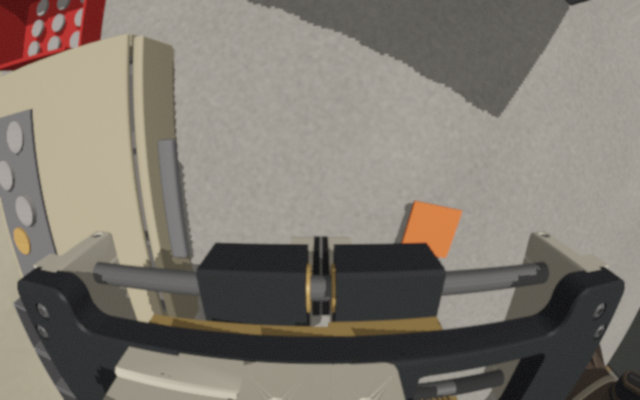

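Run:
```python
from plan import *
s=r.capture("scene");crop(s,370,480,250,345,6,"s40.png")
P=depthpts(s)
x=np.zeros((400,640),bool)
for nm,(a,b,c,d) in {"blade tip":(.60,.613,.37,.39),"blade mid":(.56,.575,.37,.395),"trayfloor":(.44,.46,.385,.41),"handle":(.48,.53,.38,.392)}.items():
    m=(P[...,0]>a)&(P[...,0]<b)&(P[...,1]>c)&(P[...,1]<d); print(nm,m.sum(),np.median(P[m][:,2]).round(4))
```

```text
blade tip 56 0.0062
blade mid 70 0.006
trayfloor 55 0.0038
handle 103 0.0399
```

View pics/s40.png

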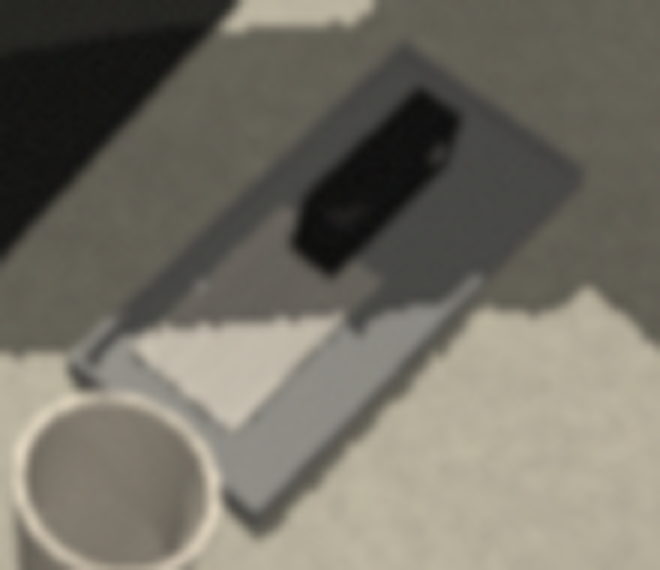

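The lifter lies flat: blade tip at z ≈ 6.2 mm and mid-blade at 6.0 mm on a 3 mm floor. The drawer is shut and the arm is clear, so I'm handing in.

Run:
```python
from plant import r
print(r.close_job())
```

```text
the job is handed in; nothing more can be done
None
```

The job is done and handed in at about 45 s. There was no verdict from the simulator, so the result rests on my own checks.

I gripped the lifter by its handle and levered each of the three plates over its far edge until it lay boss-up. The gripper touched no plate before then. I laid the lifter back in its tray, placed the plates by their bosses in bays 0, 1 and 2, and pushed the drawer shut with the closed fingers.

Last checks:
- **Plates:** the pictures taken just before the drawer was pushed showed all three boss-up and flat, each in its own bay. They can't be seen with the drawer shut.
- **Drawer:** it stopped moving under an 18 N push, and the panel sits against the case in the wrist picture.
- **Lifter:** it lies level in the tray, with blade depth readings of 6.0 and 6.2 mm. Its origin is about 10 mm from the tray's centre, estimated from where I released it.
- **Arm and bystanders:** the arm is clear of everything. By eye, no bystander had moved in the final pictures; I did not measure them.

No check failed. The camera and wrist estimates of positions differed by about 2–5 mm, which was within the clearances.

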